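# Make up the roughing and the finishing kit on the jeweller's bench

## Task

Make up the two bench kits for the apprentices. The dark wooden finishing tray with the blue lining gets the silver cuff, flat in its large pocket, the beige abrasive block, flat in its small pocket, and the red-handled needle file; the green roughing tray with the grey lining gets the grey abrasive block, flat in its pocket, and the yellow-handled needle file. Each file lies down in the V notches of both cradles of its tray, its middle about half-way between them, pointing either way. Set the cuff down, do not drop it, and leave the loupe and the tweezers where they lie.

Things in the scene. Friction and masses are not known exactly. Their poses are not given: they have to be found in the camera images.
- finishing_tray: finishing tray, dark wood, blue lining, 170 (x) x 124 (y) mm, fixed. Origin: centre of underside; mm in its frame: floor z=10, rim and pocket rims z=15. File rest: 2 cradles at x=-48, +48, y=+40, each 10 thick (x), 34 wide (y), top z=28; V notch along x, mouth 25, bottom 8 wide at z=16. Pockets (inside): cuff 72 (x) x 70 (y), centre (-42, -23); beige block 51 (x) x 41 (y), centre (43, -23)
- roughing_tray: roughing tray, green, grey lining, 170 (x) x 96 (y) mm, fixed. Origin: centre of underside; mm in its frame: floor z=10, rim and pocket rims z=15. File rest: 2 cradles at x=-48, +48, y=+26, each 10 thick (x), 34 wide (y), top z=28; V notch along x, mouth 25, bottom 8 wide at z=16. Pocket (inside) for the grey block: 51 (x) x 41 (y), centre (0, -22.5)
- red_file_c (a point): needle file, red handle, 144 mm long, lying flat along its y axis. Point: half-way along, 3.5 mm above its underside. Handle, 6 wide and 7 high, 6 to 72 mm toward +y; steel blade, 4 wide and 3 high (its underside 2 mm up), toward -y. Balances 22 mm toward +y: hold it there. About 22 g
- yellow_file_c (a point): needle file, yellow handle, 144 mm long, lying flat along its y axis. Point: half-way along, 3.5 mm above its underside. Handle, 6 wide and 7 high, 6 to 72 mm toward +y; steel blade, 4 wide and 3 high (its underside 2 mm up), toward -y. Balances 22 mm toward +y: hold it there. About 22 g (the all-yellow stick is a pencil)
- grey_block_c (a point): grey-blue abrasive block with rounded edges, 25 mm (its x) by 35 mm (its y), 16 mm high; the point is its centre. 30 g
- beige_block_c (a point): beige abrasive block with rounded edges, 23 mm (its x) by 27 mm (its y), 17 mm high; the point is its centre. 30 g
- cuff_c (a point): hammered silver cuff lying flat, 54 (x) x 59 (y) x 22 mm high, an upright C-shaped band open at its +y side. Point: centre of the C, 11 mm above its underside. Middle of the band 27 mm toward -y: can be gripped there across its thickness (about 10 mm) with one finger inside the C, 40 mm free. About 45 g
- loupe_c (a point): bystander: round black magnifier with a black handle, 42 by 87 mm, 9 mm high; the point is its centre. Must stay where it lies
- tweezers_c (a point): bystander: steel tweezers, 122 mm long (its y), 9 mm high; the point is their centre. Must stay where they lie

How it is judged:
At the end, for the whole second after the job is handed in: All still. Each file in its tray, down in both notches: middle within 15 mm of half-way, 8 mm of the notch line, 0.15 rad of it. Blocks and cuff flat (0.15 rad) on the floors of their pockets, centre within 16 x 12 mm (blocks) or 13 x 12 mm (cuff) of the pocket's centre (x of red_file_c in the frame of finishing_tray between -0.015 and 0.015 m and y of red_file_c in the frame of finishing_tray between 0.032 and 0.048 m and z of red_file_c in the frame of finishing_tray between 0.012 and 0.025 m and linear speed of each of red_file, yellow_file, beige_block, grey_block, cuff below 0.02 m/s and angle between the y axis of red_file_c and the x axis of finishing_tray, either way round below 0.15 rad and x of yellow_file_c in the frame of roughing_tray between -0.015 and 0.015 m and y of yellow_file_c in the frame of roughing_tray between 0.018 and 0.034 m and z of yellow_file_c in the frame of roughing_tray between 0.012 and 0.025 m and angle between the y axis of yellow_file_c and the x axis of roughing_tray, either way round below 0.15 rad and x of beige_block_c in the frame of finishing_tray between 0.027 and 0.059 m and y of beige_block_c in the frame of finishing_tray between -0.035 and -0.011 m and z of beige_block_c in the frame of finishing_tray between 0.014 and 0.0215 m and angle between each of beige_block_c, grey_block_c, cuff_c's own z axis and vertical below 0.15 rad and x of grey_block_c in the frame of roughing_tray between -0.016 and 0.016 m and y of grey_block_c in the frame of roughing_tray between -0.0345 and -0.0105 m and z of grey_block_c in the frame of roughing_tray between 0.014 and 0.021 m and x of cuff_c in the frame of finishing_tray between -0.055 and -0.029 m and y of cuff_c in the frame of finishing_tray between -0.035 and -0.011 m and z of cuff_c in the frame of finishing_tray between 0.017 and 0.0235 m); the robot touches nothing.
It fails at once if the loupe is moved by more than 20 mm (distance of loupe_c from where it was at the start of the episode above 0.02 m).
It fails at once if the tweezers are moved by more than 20 mm (distance of tweezers_c from where it was at the start of the episode above 0.02 m).
It fails at once if the cuff is dropped: it falls free of the fingers faster than 0.6 m/s (about 20 mm) (linear speed of cuff above 0.6 m/s and contact force between the fingers and cuff below 0.05 N).
It also fails if it takes over 104 s, if anything falls off the work surface, if the arm or the gripper's body presses on something with over 40 N, if the wrist force passes 120 N, or if a joint passes its speed limit or range.

## Robot

A 6-joint arm with a two-finger parallel gripper is mounted at the origin on a cart in front of the work surface, level with it; the furniture and walls round the work are solid. World frame = base frame: x ahead of the robot, y to its left, z up, the work surface at z = 0. Lengths are in m, angles in rad, forces in N, time in s.
With the tool pointing down it reaches from about 0.375 to 0.925 m from the base axis. Payload 5.7 kg.
Tool frame: the origin (TCP) lies midway between the tips of the shut fingers; the grasp point (between the pads) lies 19 mm behind it; z points along the fingers, y is the direction in which the jaws open and shut (so a half turn about z gives the same grasp; the last joint's range is limited). The gripper opens to 85 mm and grips with 20 to 120 N. Pads are 22 mm wide; open, the fingers measure 114 mm over their backs; the gripper's body (76 mm by 85 mm) begins 54 mm behind the grasp point. The pads swing forward as they close: fully open they stand 13 mm farther back than shut.
Start: joints at [1.233, 0.359, 1.51, -0, 1.272, -0.115], TCP at [0.133, 0.585, 0.231] pointing down, gripper open.
Joint ranges: [-2.97, 2.97], [-1.01, 2.36], [0.21, 2.38], [-0.96, 4.11], [0.2, 2.71], [-2.98, 2.98]. Speed limits (rad/s): [2.39, 2.39, 3.14, 3.14, 3.14, 3.14].

## Interface

Orientations are given as a rotation vector (axis times angle).
In Python, from bench import robot gives the robot as it stands.
- The arm moves only by the tool drive_tool, never from a script. Its argument "rows" is a list that holds one entry, the list of rows, each a list of 7 numbers: the finger opening in mm, from 0 to 85.4, then the shift along the tool's x, y, z in mm, then the turn, a rotation vector about the tool's x, y, z in rad. A call has 1 to 8 rows; each row is the pose to reach, as a shift and turn from the pose commanded when the call began, along the tool's axes at that moment; what a row does not reach only later rows make up. A row lasts 1/12 s, in which the tool goes at most 41.7 mm and 7.16 degrees, less where a joint would pass 70% of its speed; a pose out of reach is approached as far as the arm can. A call with a gripper value outside its range is refused whole. The fingers move at their own pace and stop on an object; "squeeze" is the grip in N (left out, the last holds). Time passes only in rows, so rows that repeat a pose let the fingers close. It gives the time, the measured TCP pose, the force and the opening at its end, in the units of the state.
- robot.get_state(): the state, without advancing time (a new reading comes with each control period).
- robot.get_image(name): name is "scene" or "top" or "wrist"; returns (picture, depth): 420x560x3 uint8, red, green, blue; 420x560 float32, m along the optical axis (not along the pixel's ray), 0 where there is no reading.
- robot.camera_params(name): a dict with "fx", "fy", "cx", "cy" (pixels), "world_from_camera" (4x4, takes a point from camera to world coordinates). Camera axes: x right, y up, looking along -z (the intrinsics and any distortion apply to the point x, -y, -z); pixel columns grow to the right and rows downward; lengths in m; the calibration is good to about 2 mm. A picture is of the moment at which its call begins: read the wrist's pose just before it. camera_params takes no time and is no camera call; for the wrist camera it gives the pose at the moment of the call.
- robot.close_job(): hands the job in, once; it reports no verdict.
The state is a dict: "t": time; "joints": joint angles; "qvel": joint speeds; "joint_torque": joint torques, N m; "tool_pos": TCP position; "tcp_rot": TCP orientation; "contact_force": force on the tool from outside, world axes, zero at the start; "ft_torque": the same for the moment, N m; "grip_width": finger opening in m.
Only numpy, scipy, OpenCV 4.12 (cv2) and the standard library are available. Lean on these libraries where they do the work, as an engineer would, in place of code of your own. Each camera call takes 0.05 s, during which the arm holds its last target.

## Working session

There is one attempt and no reset: what is moved stays moved. The work goes in short steps, Python scripts to look and compute and a tool call to move; the robot and the scene stay as the last step left them, time stands still between calls to the robot, and variables do not carry over. Pictures are saved under pics/ and viewed, and the job is handed in when it is done.

Besides the shell and the picture viewer there is one more tool, called in YAML: its name, and indented under it one key for each argument. drive_tool: Moves the arm, as the interface text tells. Its arguments: {"type":"object","properties":{"rows":{"type":"array"},"squeeze":{"type":"number"}},"required":["rows"]}

```bash
ls; mkdir -p pics; python3 - <<'E'
from bench import robot
import cv2, numpy as np
s=robot.get_state(); print({k:np.round(v,3).tolist() for k,v in s.items()})
for n in ["top","scene","wrist"]:
    im,d=robot.get_image(n); cv2.imwrite(f"pics/{n}0.png",im[:,:,::-1]); np.save(f"pics/{n}0.npy",d); np.save(f"pics/{n}0_im.npy",im)
    p=robot.camera_params(n); print(n,p)
E
```

```text
pics
{'t': 0.0, 'joints': [1.233, 0.36, 1.511, 0.0, 1.273, -0.115], 'qvel': [-0.001, -0.0, 0.0, -0.001, 0.0, 0.0], 'joint_torque': [-0.0, -52.761, -27.863, -0.0, 0.013, 0.0], 'tool_pos': [0.132, 0.584, 0.23], 'tcp_rot': [-0.349, -3.122, 0.003], 'contact_force': [0.071, 0.161, 0.439], 'ft_torque': [-0.065, 0.02, 0.027], 'grip_width': 0.085}
top {'fx': 461.74507127295317, 'fy': 461.74507127295317, 'cx': 281.82984495363, 'cy': 209.42865383889313, 'world_from_camera': array([[-0.02129144,  0.99803338, -0.05895799,  0.51226308],
       [-0.99975354, -0.02088309,  0.00753374, -0.07900155],
       [ 0.0062877 ,  0.05910386,  0.99823204,  1.25391687],
       [ 0.        ,  0.        ,  0.        ,  1.        ]])}
scene {'fx': 470.3028636804201, 'fy': 470.3028636804201, 'cx': 281.90875028035134, 'cy': 211.73696120237705, 'world_from_camera': array([[-0.87010536,  0.33636317, -0.36024504,  0.17909438],
       [-0.49241305, -0.62459133,  0.60614773,  0.58951226],
       [-0.02112016,  0.70480174,  0.70908987,  0.83081263],
       [ 0.        ,  0.        ,  0.        ,  1.        ]])}
wrist {'fx': 327.23614221026673, 'fy': 327.23614221026673, 'cx': 277.6581229140956, 'cy': 214.31475322767906, 'world_from_camera': array([[ 0.2206903 , -0.93983923, -0.2607643 ,  0.06504377],
       [ 0.97534077,  0.21197444,  0.06145914,  0.59970872],
       [-0.00248634, -0.26789749,  0.96344421,  0.37341696],
       [ 0.        ,  0.        ,  0.        ,  1.        ]])}
```

View pics/top0.png

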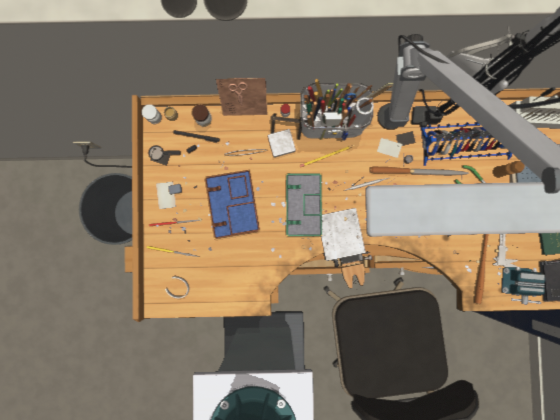

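View pics/scene0.png

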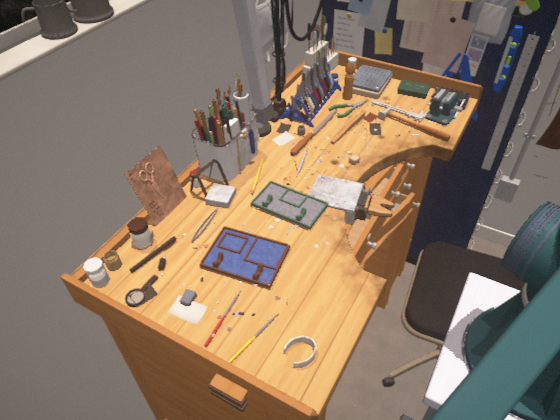

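View pics/wrist0.png

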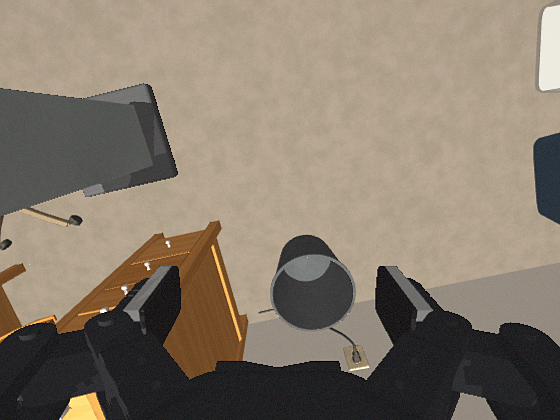

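```bash
cat > h.py <<'E'
from bench import robot
import cv2, numpy as np
from scipy.spatial.transform import Rotation as R
def cam(n): return robot.camera_params(n)
def ray(p,u,v):
    d=np.array([(u-p['cx'])/p['fx'],-(v-p['cy'])/p['fy'],-1.0]); T=p['world_from_camera']
    return T[:3,3],T[:3,:3]@d
def toplane(p,u,v,z):
    o,d=ray(p,u,v); return o+d*(z-o[2])/d[2]
def proj(p,X):
    T=p['world_from_camera']; c=T[:3,:3].T@(np.asarray(X)-T[:3,3]); return np.array([p['cx']+p['fx']*c[0]/-c[2],p['cy']-p['fy']*c[1]/-c[2]])
E
python3 - <<'E'
import cv2,numpy as np
im=cv2.imread('pics/top0.png'); c=im[90:320,130:400]; cv2.imwrite('pics/top0z.png',cv2.resize(c[:200],None,fx=2.9,fy=2.9,interpolation=cv2.INTER_CUBIC))
im=cv2.imread('pics/scene0.png'); c=im[170:390,60:360]; cv2.imwrite('pics/scene0z.png',cv2.resize(c,None,fx=2.6,fy=2.6,interpolation=cv2.INTER_CUBIC))
E
```

```text
(no output)
```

View pics/top0z.png

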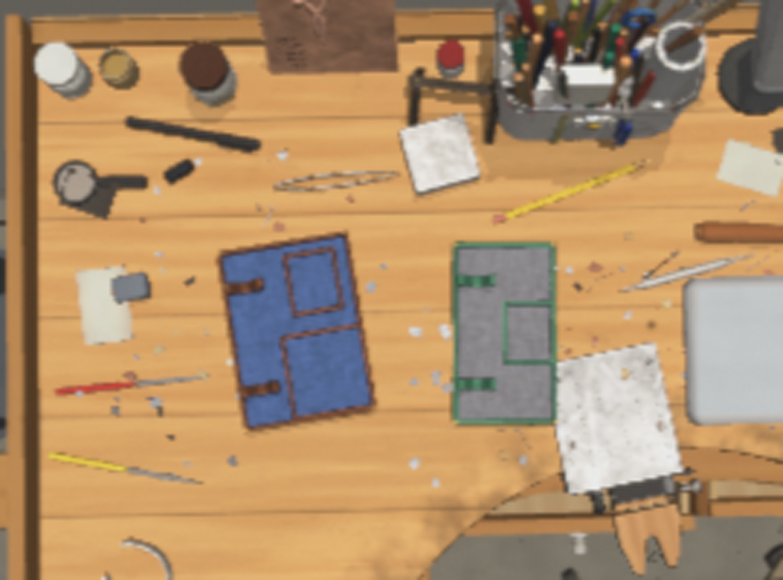

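View pics/scene0z.png

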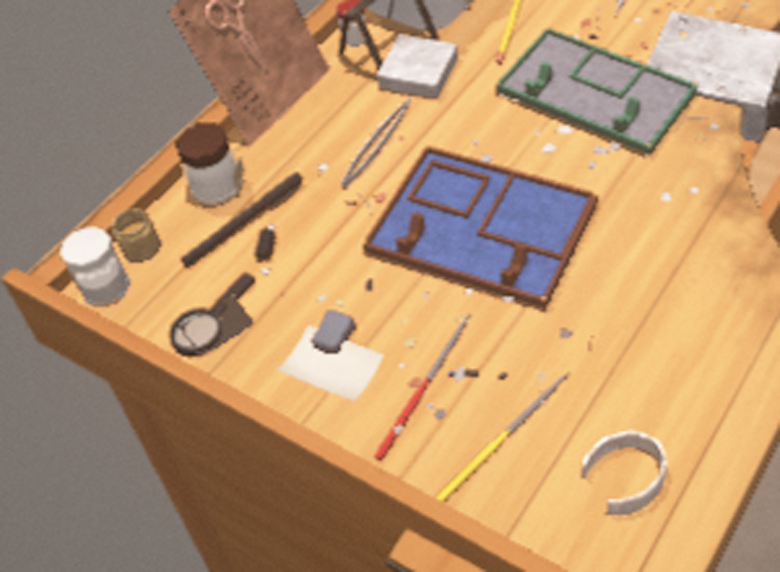

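```bash
python3 - <<'E'
from h import *
for n in ["top","scene"]:
    d=np.load(f"pics/{n}0.npy"); p=cam(n); v,u=np.mgrid[:420,:560]
    C=np.stack([(u-p['cx'])/p['fx']*d,-(v-p['cy'])/p['fy']*d,-d],-1); T=p['world_from_camera']
    W=C@T[:3,:3].T+T[:3,3]; np.save(f"pics/{n}W.npy",W)
    z=W[...,2].copy(); z[d==0]=-1
    img=np.clip((z+0.01)/0.05,0,1)*255
    col=cv2.applyColorMap(img.astype(np.uint8),cv2.COLORMAP_JET)
    c=col[90:320,130:410] if n=="top" else col[170:390,60:360]
    cv2.imwrite(f'pics/{n}h.png',cv2.resize(c,None,fx=2.6,fy=2.6,interpolation=cv2.INTER_NEAREST))
E
```

```text
(no output)
```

View pics/toph.png

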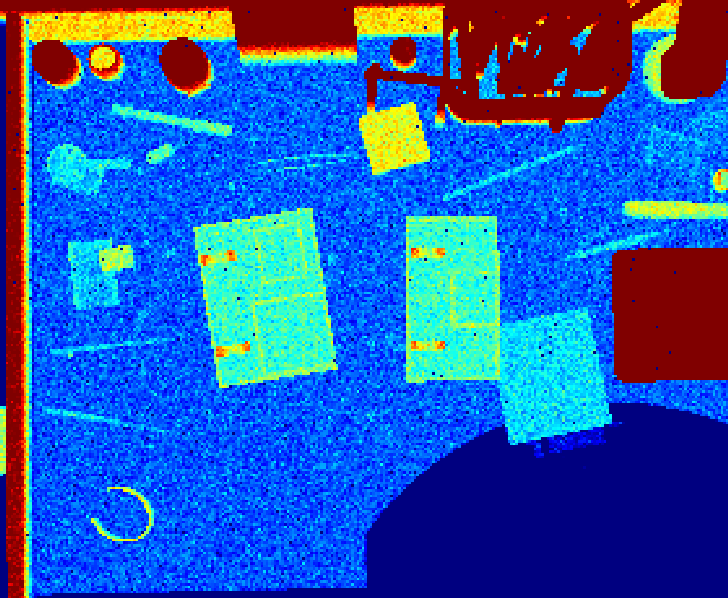

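View pics/sceneh.png

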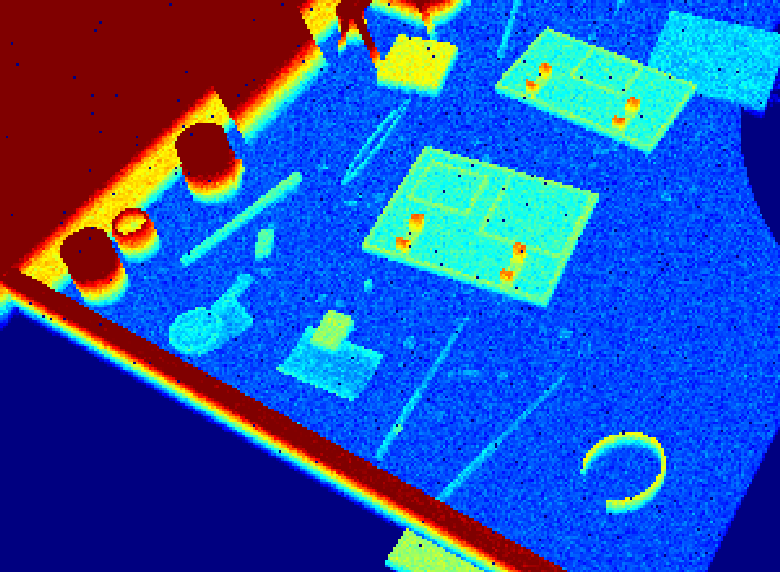

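```bash
python3 - <<'E'
import cv2,numpy as np
im=cv2.imread('pics/scene0.png'); c=im[55:230,230:490]; cv2.imwrite('pics/scene0z2.png',cv2.resize(c,None,fx=3,fy=3,interpolation=cv2.INTER_CUBIC))
im=cv2.imread('pics/top0.png'); c=im[90:310,360:560]; cv2.imwrite('pics/top0z2.png',cv2.resize(c,None,fx=2.6,fy=2.6,interpolation=cv2.INTER_CUBIC))
E
```

```text
(no output)
```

View pics/scene0z2.png

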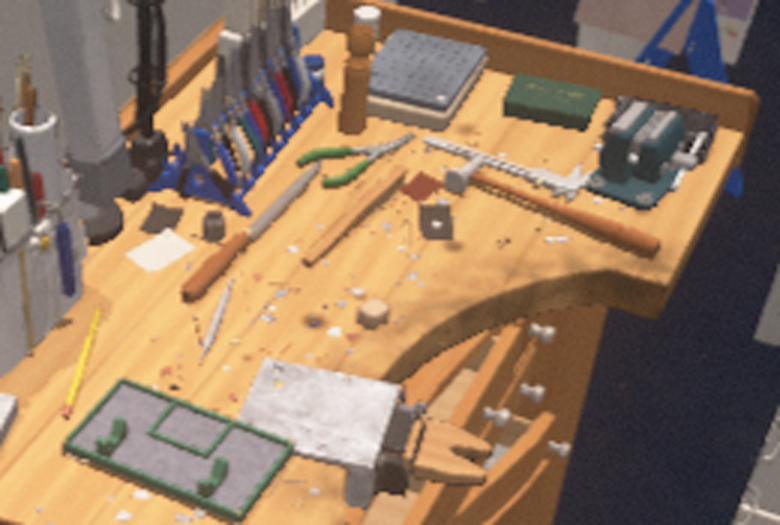

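View pics/top0z2.png

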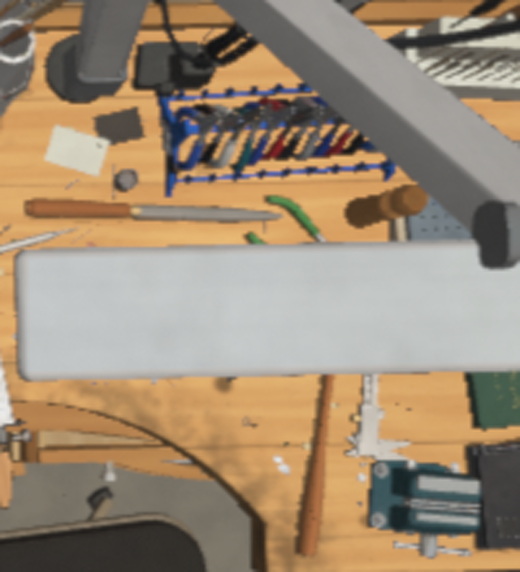

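```bash
python3 - <<'E'
from h import *
p=cam("scene"); W=np.load("pics/topW.npy"); S=np.load("pics/sceneW.npy")
print("beige",toplane(p,354,157,0.017),toplane(p,354,163,0)); print(np.round(S[155:165:2,348:360:3],3).tolist())
print("lamp z", W[185:235:12,370:556:30].round(3).tolist())
print("armpost",W[60:180:20,400:540:25,:].round(2).tolist())
E
```

```text
beige [ 0.52256438 -0.38443522  0.017     ] [ 0.51923055 -0.3804399   0.        ]
[[[0.549, -0.408, -0.002], [0.541, -0.409, 0.0], [0.527, -0.395, 0.015], [0.527, -0.42, -0.002]], [[0.544, -0.396, 0.001], [0.529, -0.38, 0.018], [0.523, -0.386, 0.016], [0.516, -0.391, 0.015]], [[0.539, -0.384, 0.004], [0.527, -0.375, 0.015], [0.519, -0.376, 0.017], [0.514, -0.386, 0.012]], [[0.536, -0.378, 0.002], [0.527, -0.376, 0.008], [0.519, -0.378, 0.009], [0.513, -0.386, 0.005]], [[0.534, -0.372, 0.0], [0.527, -0.378, -0.001], [0.517, -0.375, 0.005], [0.512, -0.386, -0.001]]]
lamp z [[[0.648, -0.33, 0.003], [0.569, -0.22, 0.725], [0.568, -0.255, 0.724], [0.567, -0.289, 0.726], [0.567, -0.323, 0.727], [0.566, -0.358, 0.725], [0.564, -0.386, 0.738]], [[0.556, -0.185, 0.726], [0.555, -0.219, 0.727], [0.554, -0.253, 0.726], [0.553, -0.288, 0.726], [0.553, -0.323, 0.726], [0.552, -0.357, 0.727], [0.551, -0.391, 0.727]], [[0.542, -0.184, 0.725], [0.541, -0.219, 0.724], [0.54, -0.253, 0.726], [0.54, -0.287, 0.727], [0.539, -0.323, 0.725], [0.538, -0.356, 0.727], [0.537, -0.391, 0.726]], [[0.528, -0.184
[... 381 characters left out ...]
, -0.45, 0.29], [0.86, -0.49, 0.33], [0.83, -0.5, 0.42], [0.8, -0.49, 0.51]], [[0.79, -0.3, 0.43], [0.9, -0.46, 0.11], [0.74, -0.34, 0.59], [0.74, -0.37, 0.59], [0.8, -0.5, 0.41], [0.9, -0.72, 0.09]], [[0.8, -0.34, 0.29], [0.87, -0.47, 0.05], [0.82, -0.48, 0.2], [0.69, -0.35, 0.63], [0.69, -0.39, 0.63], [0.85, -0.73, 0.08]], [[0.8, -0.39, 0.1], [0.82, -0.48, 0.02], [0.82, -0.56, 0.0], [0.67, -0.35, 0.62], [0.66, -0.37, 0.67], [0.65, -0.4, 0.67]], [[0.77, -0.42, 0.0], [0.76, -0.47, 0.04], [0.75, -0.52, 0.09], [0.75, -0.59, 0.08], [0.63, -0.37, 0.66], [0.62, -0.38, 0.7]], [[0.72, -0.42, -0.0], [0.71, -0.48, 0.03], [0.71, -0.55, -0.0], [0.71, -0.62, 0.0], [0.71, -0.69, 0.0], [0.6, -0.38, 0.7]]]
```

```bash
cat >> h.py <<'E'
def tool():
    s=robot.get_state(); return np.array(s['tool_pos']),R.from_rotvec(s['tcp_rot']).as_matrix()
E
python3 - <<'E'
from h import *
t,Rt=tool(); print(Rt.round(3)); p=cam("wrist"); T=p['world_from_camera']
print("cam in tool",(Rt.T@(T[:3,3]-t)).round(4),(Rt.T@T[:3,:3]).round(3))
P=cam("top");Sc=cam("scene")
im=np.load("pics/top0_im.npy"); hsv=cv2.cvtColor(im,cv2.COLOR_RGB2HSV)
def top(u,v,z=0.0): return toplane(P,u,v,z).round(4)[:2]
z=lambda a,b:(130+a/2.9,90+b/2.9)
for n,(a,b,h) in dict(greyblk=(130,287,.016),redhandleend=(57,390,.006),redtip=(205,377,.004),yelend=(52,456,.006),yeltip=(200,482,.004),loupe=(95,185,.005),twz=(337,181,.004)).items(): print(n,top(*z(a,b),h))
print("cuff",top(177,288,.02), "edges bench left",top(140,250,0))
for n,c in dict(fin=[(220,255),(346,234),(375,404),(246,430)],rough=[(453,243),(554,243),(555,423),(453,423)]).items(): print(n,[top(*z(*q),.015).tolist() for q in c])
E
```

```text
[[-0.975  0.221 -0.   ]
 [ 0.221  0.975 -0.001]
 [ 0.    -0.001 -1.   ]]
cam in tool [ 0.069  -0.0004 -0.1428] [[ 0.     0.963  0.268]
 [ 1.    -0.001  0.001]
 [ 0.001  0.268 -0.963]]
greyblk [0.6465 0.1981]
redhandleend [0.5528 0.2689]
redtip [0.562  0.1316]
yelend [0.4917 0.2738]
yeltip [0.4646 0.1373]
loupe [0.7446 0.2327]
twz [0.744  0.0055]
cuff [0.3827 0.1935] edges bench left [0.4846 0.2969]
fin [[0.6748, 0.1146], [0.692, -0.0028], [0.5333, -0.0269], [0.5119, 0.0925]]
rough [[0.6816, -0.1022], [0.6796, -0.1963], [0.5123, -0.1928], [0.5143, -0.0986]]
```

```bash
cat >> h.py <<'E'
def phi(): 
    t,Rt=tool(); return np.arctan2(Rt[1,1],Rt[0,1])
def plan(x,y,z,ph):
    """shift mm in tool axes (upright tool assumed), turn about tool z, rad; ph deg"""
    t,Rt=tool(); f=phi()
    s=Rt.T@(np.array([x,y,z])-t)*1000
    Rn=np.array([[-np.sin(np.radians(ph)),np.cos(np.radians(ph)),0],[np.cos(np.radians(ph)),np.sin(np.radians(ph)),0],[0,0,-1]])
    rv=R.from_matrix(Rt.T@Rn).as_rotvec()
    s_=robot.get_state()
    print("t",round(s_['t'],2),"at",t.round(4),"phi",np.degrees(f).round(1),"w",round(s_['grip_width'],4),"F",np.round(s_['contact_force'],1)); print("shift",s.round(1),"turn",rv.round(3))
E
python3 - <<'E'
from h import *
W=np.load("pics/topW.npy")
print("wall",W[120:310:30,128:146:2,1:].round(3).tolist()[2:5])
plan(.52,.10,.26,0)
E
```

```text
wall [[[0.56, -0.709], [0.545, -0.691], [0.305, 0.042], [0.299, 0.042], [0.295, 0.04], [0.292, 0.033], [0.292, 0.016], [0.293, -0.008], [0.284, 0.004]], [[0.633, -0.935], [0.621, -0.926], [0.305, 0.043], [0.3, 0.041], [0.296, 0.038], [0.293, 0.03], [0.292, 0.016], [0.291, -0.001], [0.286, -0.002]], [[0.533, -0.627], [0.528, -0.637], [0.305, 0.042], [0.3, 0.041], [0.294, 0.043], [0.291, 0.037], [0.291, 0.021], [0.291, 0.001], [0.285, 0.002]]]
t 0.15 at [0.1324 0.5847 0.2306] phi 77.2 w 0.0856 F [-1.  -0.  -0.3]
shift [-485.1 -387.1  -28.9] turn [-1.000e-03  1.000e-03  1.348e+00]
```

drive_tool:
  rows:
    - [[85,-485,-387,-29,0,0,1.348],[85,-485,-387,-29,0,0,1.348],[85,-485,-387,-29,0,0,1.348],[85,-485,-387,-29,0,0,1.348],[85,-485,-387,-29,0,0,1.348],[85,-485,-387,-29,0,0,1.348],[85,-485,-387,-29,0,0,1.348],[85,-485,-387,-29,0,0,1.348]]

```text
t: 0.82
tool_pos: [0.3411, 0.3233, 0.2469]
tcp_rot: [-1.811, -2.567, 0.0]
contact_force: [1.5, 1.1, 0.2]
grip_width: 0.0852
```

```bash
python3 -c "
from h import *
plan(.52,.10,.26,0)"
```

```text
t 0.82 at [0.3411 0.3233 0.2469] phi 19.6 w 0.0852 F [1.5 1.1 0.2]
shift [-270.3   93.6  -13.1] turn [-0.     0.     0.342]
```

drive_tool:
  rows:
    - [[85,-270,94,-13,0,0,0.342],[85,-270,94,-13,0,0,0.342],[85,-270,94,-13,0,0,0.342],[85,-270,94,-13,0,0,0.342],[85,-270,94,-13,0,0,0.342],[85,-270,94,-13,0,0,0.342],[85,-270,94,-13,0,0,0.342],[85,-270,94,-13,0,0,0.342]]

```text
t: 1.48
tool_pos: [0.5258, 0.0982, 0.2602]
tcp_rot: [2.217, 2.22, 0.001]
contact_force: [0.4, 0.0, 0.3]
grip_width: 0.085
```

```bash
python3 - <<'E'
from h import *
plan(.52,.10,.26,0)
p=cam("wrist"); im,d=robot.get_image("wrist"); cv2.imwrite("pics/w1.png",im[:,:,::-1]); np.savez("pics/w1.npz",im=im,d=d,**{k:p[k] for k in p})
cv2.imwrite("pics/w1z.png",cv2.resize(im[:,:,::-1],None,fx=1.42,fy=1.42))
E
```

```text
t 1.48 at [0.5258 0.0982 0.2602] phi 0.1 w 0.085 F [0.4 0.  0.3]
shift [ 1.8 -5.8  0.2] turn [0.004 0.003 0.001]
```

View pics/w1z.png

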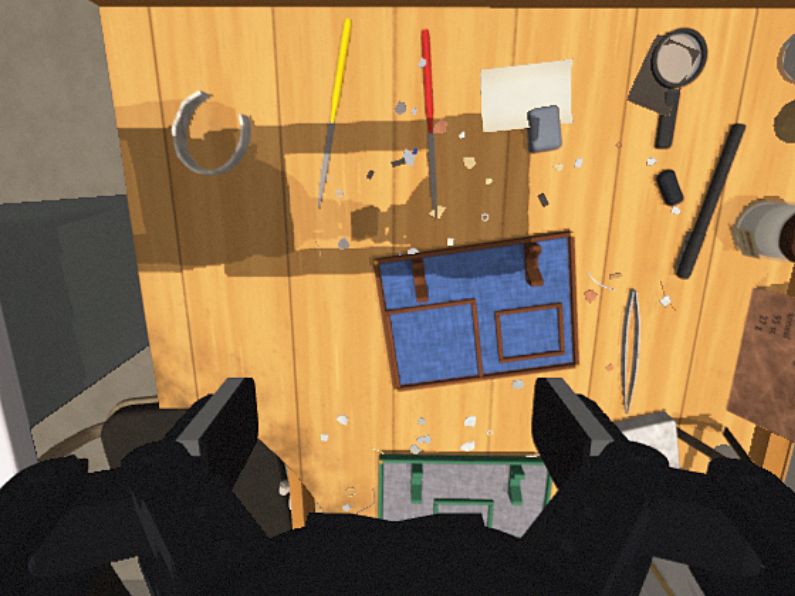

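```bash
cat > m.py <<'E'
from h import *
def load(f):
    q=np.load(f); return q['im'],q['d'],dict(fx=q['fx'],fy=q['fy'],cx=q['cx'],cy=q['cy'],world_from_camera=q['world_from_camera'])
def rect(mask,p,z,n=1,minA=30):
    cs,_=cv2.findContours(mask.astype(np.uint8),cv2.RETR_EXTERNAL,cv2.CHAIN_APPROX_NONE)
    for c in sorted(cs,key=cv2.contourArea,reverse=True)[:n]:
        if cv2.contourArea(c)<minA: continue
        pts=np.array([toplane(p,u,v,z)[:2] for u,v in c[:,0]],np.float32)*1000
        (cx,cy),(w,h),a=cv2.minAreaRect(pts)
        if w<h: w,h,a=h,w,a+90
        print("  c(mm) %.1f %.1f size %.1f x %.1f longdir %.1f deg  px %s"%(cx,cy,w,h,a,c[:,0].mean(0).round(0)))
E
python3 - <<'E'
from m import *
im,d,p=load("pics/w1.npz"); hsv=cv2.cvtColor(im,cv2.COLOR_RGB2HSV); H,S,V=[hsv[...,i].astype(int) for i in range(3)]
print("yellow");ye=(H>24)&(H<34)&(S>190)&(V>120); rect(ye,p,.004,3)
print("red");re=((H<5)|(H>174))&(S>170)&(V>100); rect(re,p,.004,3)
print("blue");bl=(H>100)&(H<125)&(S>90)&(V>50); bl=cv2.morphologyEx(bl.astype(np.uint8),cv2.MORPH_CLOSE,np.ones((9,9))); rect(bl,p,.012,2)
gb=np.zeros_like(bl); gb[70:110,365:400]=1
print("grey");g=(gb>0)&(S<90)&(V<150)&(V>40); rect(g,p,.012,3)
cu=np.zeros_like(bl); cu[55:130,115:182]=1
for sat in (60,75,90):
    print("cuff"); c=(cu>0)&(S<sat)&(V>60); rect(c,p,.011,3)
o=im.copy(); o[(ye|re|g|c)]=[255,0,255]; o[bl>0]=o[bl>0]//2
cv2.imwrite("pics/w1m.png",cv2.resize(o[:300,90:470,::-1],None,fx=2,fy=2))
E
```

```text
yellow
  c(mm) 482.0 242.9 size 74.2 x 4.4 longdir 78.5 deg  px [239.  49.]
red
  c(mm) 551.1 235.0 size 73.8 x 5.6 longdir 94.6 deg  px [301.  57.]
blue
  c(mm) 598.8 49.8 size 159.2 x 119.5 longdir 8.3 deg  px [340. 214.]
grey
  c(mm) 642.9 200.4 size 33.1 x 25.3 longdir 97.4 deg  px [383.  90.]
cuff
  c(mm) 377.6 192.8 size 58.2 x 58.0 longdir 60.6 deg  px [147.  98.]
cuff
  c(mm) 377.5 193.0 size 58.6 x 58.4 longdir 151.6 deg  px [147.  98.]
cuff
  c(mm) 377.6 192.8 size 59.0 x 58.8 longdir 61.1 deg  px [147.  98.]
```

View pics/w1m.png

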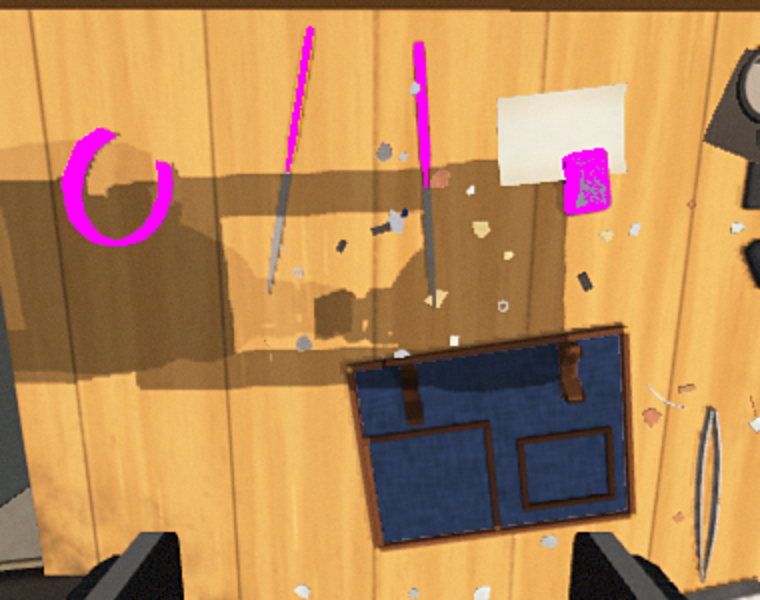

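```bash
python3 - <<'E'
from m import *
im,d,p=load("pics/w1.npz")
c=np.array([toplane(p,90+u/2,v/2,.015)[:2] for u,v in [(349,366),(626,328),(634,515),(380,547)]])*1000
print("tray corners wrist",c.round(1).tolist(),c.mean(0))
for n in ["top","scene"]:
    P=cam(n); I=np.load(f"pics/{n}0_im.npy"); hsv=cv2.cvtColor(I,cv2.COLOR_RGB2HSV); H,S,V=[hsv[...,i].astype(int) for i in range(3)]
    print(n)
    print("yellow");ye=(H>24)&(H<34)&(S>190)&(V>120); rect(ye,P,.004,3,5)
    print("red");re=((H<5)|(H>174))&(S>150)&(V>80); rect(re,P,.004,3,5)
    print("blue");bl=(H>100)&(H<125)&(S>90)&(V>50); bl=cv2.morphologyEx(bl.astype(np.uint8),cv2.MORPH_CLOSE,np.ones((5,5))); rect(bl,P,.012,3)
    gr=((H>60)&(H<85)&(S>70)&(V<150)).astype(np.uint8); gr=cv2.morphologyEx(gr,cv2.MORPH_CLOSE,np.ones((3,3)));
    print("green"); rect(gr,P,.015,3)
E
```

```text
tray corners wrist [[509.5, 95.8], [673.3, 118.7], [691.1, -0.6], [528.5, -23.1]] [600.63905968  47.70039103]
top
yellow
red
  c(mm) 863.7 -103.0 size 21.6 x 21.6 longdir 43.4 deg  px [285. 108.]
  c(mm) 745.8 -596.1 size 24.0 x 8.5 longdir 142.6 deg  px [466. 147.]
  c(mm) 875.8 -208.6 size 18.2 x 8.7 longdir 20.1 deg  px [323. 103.]
blue
  c(mm) 603.5 46.8 size 157.9 x 112.0 longdir 8.2 deg  px [231. 203.]
  c(mm) 753.3 -495.2 size 103.9 x 38.3 longdir 1.1 deg  px [429. 145.]
  c(mm) 892.6 -280.2 size 24.8 x 16.7 longdir 88.9 deg  px [349.  96.]
green
scene
yellow
red
  c(mm) 554.2 221.2 size 43.6 x 4.8 longdir 94.8 deg  px [218. 325.]
  c(mm) 550.7 260.3 size 21.6 x 4.7 longdir 89.8 deg  px [208. 341.]
  c(mm) 765.4 -642.7 size 63.3 x 8.0 longdir 131.6 deg  px [316.  95.]
blue
  c(mm) 596.5 47.4 size 139.3 x 107.3 longdir 8.0 deg  px [246. 253.]
  c(mm) 270.7 -1191.3 size 555.5 x 47.0 longdir 92.6 deg  px [508.  58.]
  c(mm) 386.9 -1035.3 size 192.0 x 100.6 longdir 89.4 deg  px [459.  68.]
green
```

```bash
python3 -c "
from h import *
plan(.3645,.169,.11,61)"
```

```text
t 1.53 at [0.5232 0.1006 0.2598] phi 0.1 w 0.085 F [ 0.   0.7 -0.3]
shift [  68.7 -158.7  149.6] turn [ 1.000e-03  1.000e-03 -1.063e+00]
```

drive_tool:
  rows:
    - [[45,69,-159,150,0,0,-1.063],[45,69,-159,150,0,0,-1.063],[45,69,-159,150,0,0,-1.063],[45,69,-159,150,0,0,-1.063],[45,69,-159,150,0,0,-1.063],[45,69,-159,150,0,0,-1.063],[45,69,-159,150,0,0,-1.063],[45,69,-159,150,0,0,-1.063]]

```text
t: 2.2
tool_pos: [0.3574, 0.1719, 0.1087]
tcp_rot: [-0.861, -3.017, 0.004]
contact_force: [1.2, 0.0, 0.0]
grip_width: 0.0451
```

drive_tool:
  rows:
    - [[45,0,0,0,0,0,-0.065],[45,0,0,0,0,0,-0.065]]

```text
t: 2.37
tool_pos: [0.3601, 0.172, 0.1097]
tcp_rot: [-0.771, -3.044, 0.001]
contact_force: [0.1, -0.3, 0.2]
grip_width: 0.0452
```

```bash
cat > snap.py <<'E'
from m import *
import sys
n=sys.argv[1]
plan(.3645,.169,.11,61)
p=cam("wrist"); im,d=robot.get_image("wrist"); np.savez(f"pics/{n}.npz",im=im,d=d,**{k:p[k] for k in p})
cv2.imwrite(f"pics/{n}.png",cv2.resize(im[:,:,::-1],None,fx=1.42,fy=1.42))
E
python3 snap.py w2
```

```text
t 2.37 at [0.3601 0.172  0.1097] phi 61.6 w 0.0452 F [ 0.1 -0.3  0.2]
shift [-5.3 -0.6 -0.3] turn [-0.001 -0.001  0.01 ]
```

View pics/w2.png

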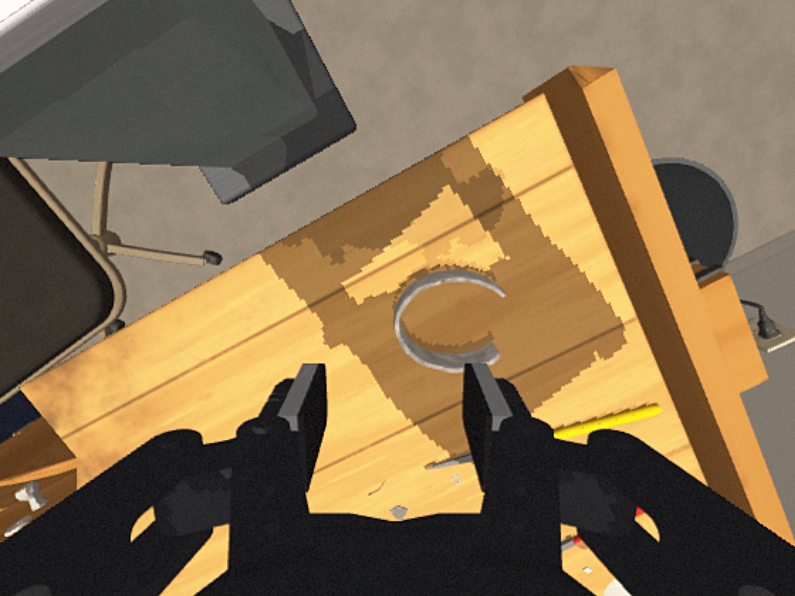

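```bash
python3 - <<'E'
from m import *
im,d,p=load("pics/w2.npz"); hsv=cv2.cvtColor(im,cv2.COLOR_RGB2HSV); H,S,V=[hsv[...,i].astype(int) for i in range(3)]
r=np.zeros(S.shape,bool); r[180:265,270:365]=1
r[255:,325:]=0
c=r&(S<60)&(V>60); rect(c,p,.011,2)
b=im[180:270,270:365,::-1].copy(); b[c[180:270,270:365]]=[255,0,255]; cv2.imwrite("pics/w2m.png",cv2.resize(np.hstack([im[180:270,270:365,::-1],b]),None,fx=4,fy=4,interpolation=0))
E
```

```text
c(mm) 380.5 192.8 size 59.1 x 57.7 longdir 60.0 deg  px [313. 225.]
```

View pics/w2m.png

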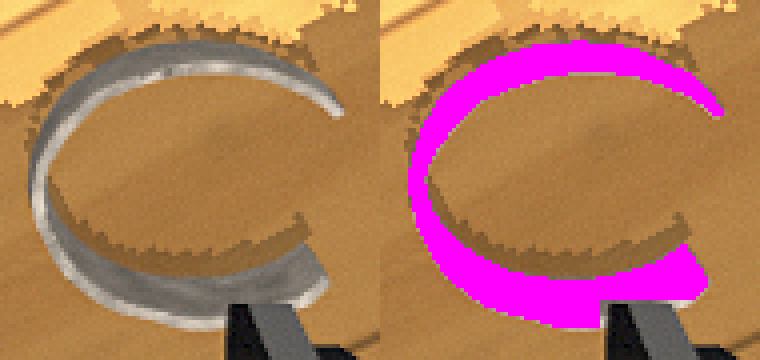

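```bash
python3 - <<'E'
from m import *
im,d,p=load("pics/w2.npz")
g=toplane(p,280,226,.022); a=toplane(p,270+340/4,180+110/4,.022); b=toplane(p,270+325/4,180+275/4,.015); print(g,a,b,(a+b)/2)
m=(a+b)/2; v=m-g; print(np.degrees(np.arctan2(v[1],v[0])),np.hypot(*v[:2]))
print(d[224:230,276:286].round(3))
plan(*g[:2],.007,61)
E
```

```text
[0.36413339 0.17070749 0.022     ] [0.37763084 0.2253383  0.022     ] [0.40865514 0.20954353 0.015     ] [0.39314299 0.21744092 0.0185    ]
58.17021635308396 0.05500517508717296
[[0.264 0.25  0.244 0.244 0.245 0.264 0.264 0.264 0.264 0.264]
 [0.264 0.248 0.244 0.243 0.244 0.264 0.264 0.265 0.265 0.264]
 [0.265 0.249 0.244 0.245 0.244 0.262 0.265 0.263 0.264 0.265]
 [0.264 0.247 0.245 0.243 0.244 0.262 0.264 0.263 0.266 0.266]
 [0.264 0.247 0.245 0.244 0.244 0.261 0.263 0.265 0.264 0.264]
 [0.265 0.248 0.244 0.243 0.244 0.26  0.266 0.266 0.265 0.265]]
t 2.42 at [0.3604 0.1719 0.1098] phi 61.3 w 0.0451 F [-0.4 -0.1 -0.6]
shift [ -3.9   0.7 102.8] turn [-0.    -0.001  0.006]
```

drive_tool:
  rows:
    - [[42,-4,1,35,0,0,0.02],[42,-4,1,70,0,0,0.02],[42,-4,1,95,0,0,0.02],[42,-4,1,102,0,0,0.02],[42,-4,1,102,0,0,0.02],[0,-4,1,102,0,0,0.02],[0,-4,1,102,0,0,0.02],[0,-4,1,102,0,0,0.02]]
  squeeze: 30

```text
t: 3.08
tool_pos: [0.3666, 0.1707, 0.0092]
tcp_rot: [0.807, 3.034, 0.002]
contact_force: [-0.3, 0.1, 1.2]
grip_width: 0.0122
```

drive_tool:
  rows:
    - [[0,0,0,0,0,0,0],[0,0,0,0,0,0,0],[0,0,0,0,0,0,0],[0,0,0,0,0,0,0]]

```text
t: 3.42
tool_pos: [0.3666, 0.1707, 0.0091]
tcp_rot: [0.807, 3.034, 0.002]
contact_force: [-1.2, 0.7, 8.7]
grip_width: 0.0117
```

```bash
python3 snap.py w3
```

```text
t 3.42 at [0.3666 0.1707 0.0091] phi 60.2 w 0.0117 F [-1.2  0.7  8.7]
shift [   0.8   -2.3 -100.9] turn [ 0.002  0.002 -0.014]
```

View pics/w3.png

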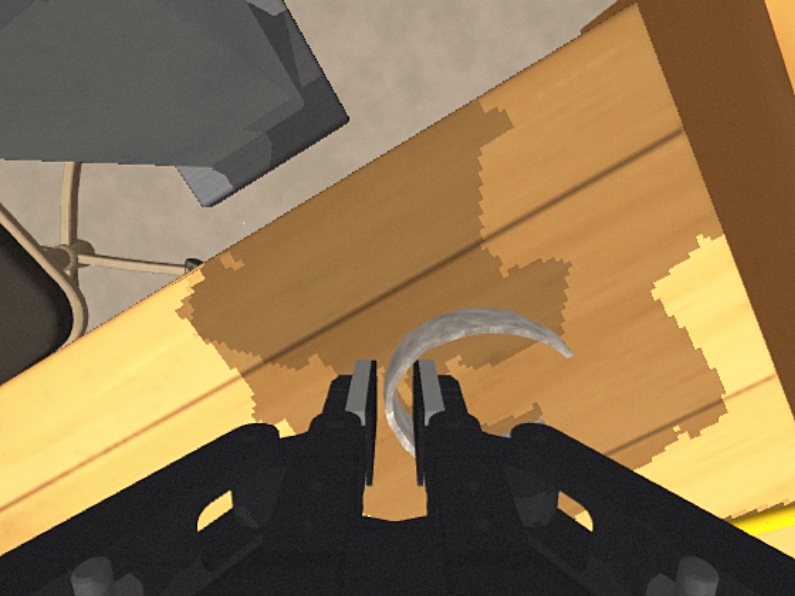

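drive_tool:
  rows:
    - [[0,0,0,-10,0,0,0],[0,0,0,-25,0,0,0],[0,0,0,-45,0,0,0],[0,0,0,-70,0,0,0],[0,0,0,-95,0,0,0],[0,0,0,-95,0,0,0]]
  squeeze: 40

```text
t: 3.97
tool_pos: [0.3684, 0.1711, 0.1071]
tcp_rot: [0.806, 3.029, 0.006]
contact_force: [0.3, 0.3, -0.1]
grip_width: 0.0114
```

```bash
python3 snap.py w4; python3 -c "
from h import *
plan(.5359,.015,.104,8)"
```

```text
t 3.97 at [0.3684 0.1711 0.1071] phi 60.2 w 0.0114 F [ 0.3  0.3 -0.1]
shift [ 2.3 -3.8 -3. ] turn [ 0.006  0.006 -0.014]
t 4.02 at [0.3677 0.171  0.1055] phi 60.2 w 0.0116 F [-0.6 -0.2 -1.7]
shift [-223.4  -51.8    2.4] turn [0.007 0.002 0.911]
```

View pics/w4.png

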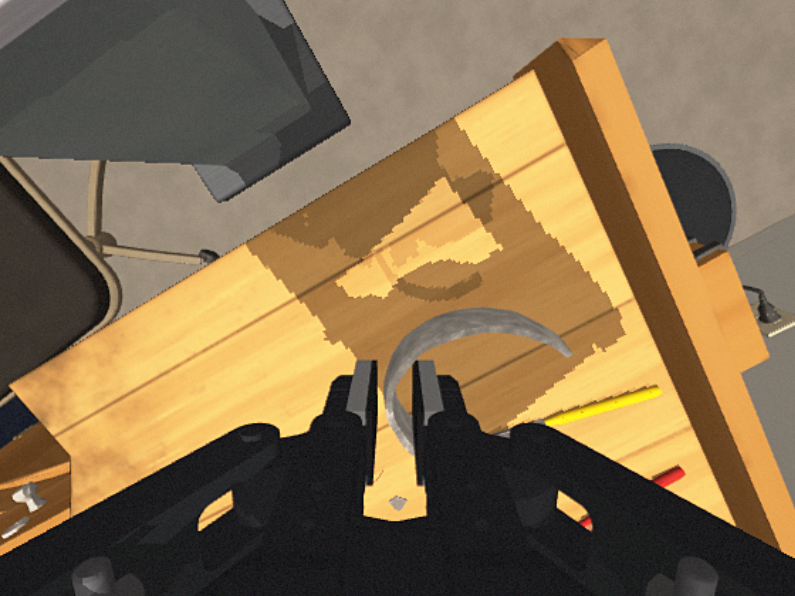

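```bash
python3 - <<'E'
from m import *
im,d,p=load("pics/w4.npz"); T=p['world_from_camera']
t,Rt=tool()
for (u,v) in [(485,310),(570,352),(387,400)]:
  for z in (-9,2,13):
    q=toplane(p,u/1.42,v/1.42,t[2]+z/1000); print((u,v),z,(Rt.T@(q-t)*1000).round(1))
E
```

```text
(485, 310) -9 [23.7 30.9  9. ]
(485, 310) 2 [26.9 28.6 -2. ]
(485, 310) 13 [ 30.1  26.4 -13. ]
(570, 352) -9 [ 8.2 61.7  9.3]
(570, 352) 2 [12.5 57.3 -1.8]
(570, 352) 13 [ 16.8  52.8 -12.8]
(387, 400) -9 [-10.4  -3.    9. ]
(387, 400) 2 [-4.8 -2.8 -2. ]
(387, 400) 13 [  0.9  -2.6 -13. ]
```

drive_tool:
  rows:
    - [[0,-223,-52,2,0,0,0.911],[0,-223,-52,2,0,0,0.911],[0,-223,-52,2,0,0,0.911],[0,-223,-52,2,0,0,0.911],[0,-223,-52,2,0,0,0.911],[0,-223,-52,2,0,0,0.911],[0,-223,-52,2,0,0,0.911],[0,-223,-52,2,0,0,0.911]]

```text
t: 4.68
tool_pos: [0.5342, 0.0129, 0.0999]
tcp_rot: [-2.071, -2.362, 0.0]
contact_force: [-0.7, -0.1, -0.9]
grip_width: 0.0117
```

drive_tool:
  rows:
    - [[0,0,0,0,0,0,0],[0,0,0,0,0,0,0],[0,0,0,0,0,0,0]]

```text
t: 4.93
tool_pos: [0.5326, 0.0146, 0.1004]
tcp_rot: [-2.058, -2.373, 0.001]
contact_force: [-0.2, -0.4, -1.1]
grip_width: 0.0114
```

```bash
python3 snap.py w5; python3 -c "
from h import *
plan(.5359,.015,.020,8)"
```

```text
t 4.93 at [0.5326 0.0146 0.1004] phi 8.1 w 0.0114 F [-0.2 -0.4 -1.1]
shift [ 176.6 -144.6   -9.4] turn [-0.001 -0.001 -0.923]
t 4.98 at [0.5327 0.0147 0.1006] phi 8.1 w 0.0122 F [-0.4 -0.4 -0.5]
shift [-0.2  3.3 80.6] turn [-0.001 -0.     0.002]
```

View pics/w5.png

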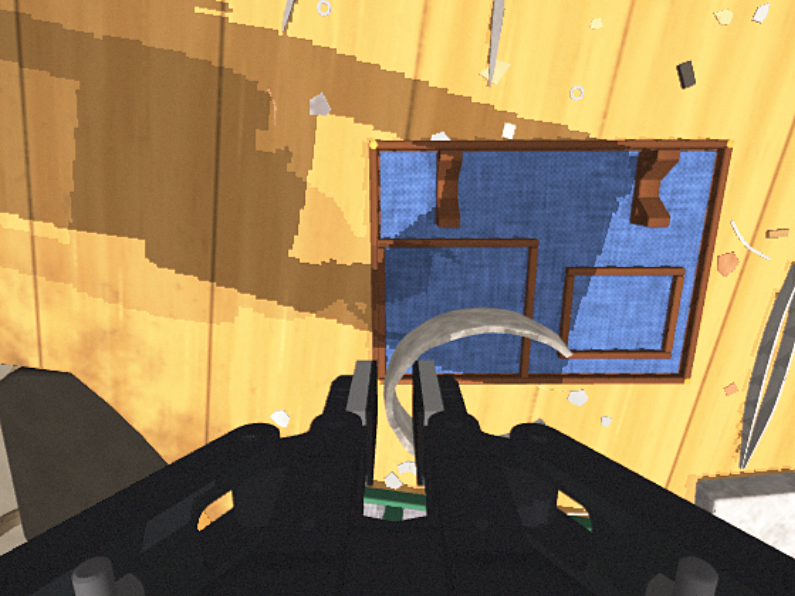

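```bash
python3 - <<'E'
from m import *
im,d,p=load("pics/w5.npz")
t,Rt=tool()
q=[toplane(p,u/1.42,v/1.42,.015) for u,v in [(385,247),(528,247),(523,374),(386,374)]]; c=np.mean(q,0)
print((np.array(q)*1000).round(1),c)
q2=np.array([toplane(p,u/1.42,v/1.42,.015) for u,v in [(371,141),(732,141),(691,382),(376,382)]]); print((q2*1000).round(1),q2.mean(0))
v=q2[1]-q2[0]; print(np.degrees(np.arctan2(v[1],v[0])),np.linalg.norm(v))
print("pocket ctr in tool",Rt.T@(c-t)*1000)
E
```

```text
[[522.   47.   15. ]
 [591.7  57.   15. ]
 [603.9  -9.7  15. ]
 [531.7 -20.1  15. ]] [0.56230192 0.01853523 0.015     ]
[[508.8  95.   15. ]
 [674.4 118.7  15. ]
 [693.6  -1.5  15. ]
 [527.1 -25.5  15. ]] [0.60097186 0.04668487 0.015     ]
8.125361511784256 0.16733982039465045
pocket ctr in tool [-0.39417116 29.9201629  85.55175724]
```

drive_tool:
  rows:
    - [[0,0,3,30,0,0,0],[0,0,3,55,0,0,0],[0,0,3,70,0,0,0],[0,0,3,77,0,0,0],[0,0,3,80,0,0,0],[0,0,3,81,0,0,0],[0,0,3,81,0,0,0]]

```text
t: 5.57
tool_pos: [0.5368, 0.0149, 0.0205]
tcp_rot: [2.059, 2.371, 0.001]
contact_force: [0.7, -0.0, 0.5]
grip_width: 0.0119
```

```bash
python3 snap.py w6
```

```text
t 5.57 at [0.5368 0.0149 0.0205] phi 8.0 w 0.0119 F [ 0.7 -0.   0.5]
shift [ 176.7 -149.   -89.7] turn [ 0.001  0.001 -0.924]
```

View pics/w6.png

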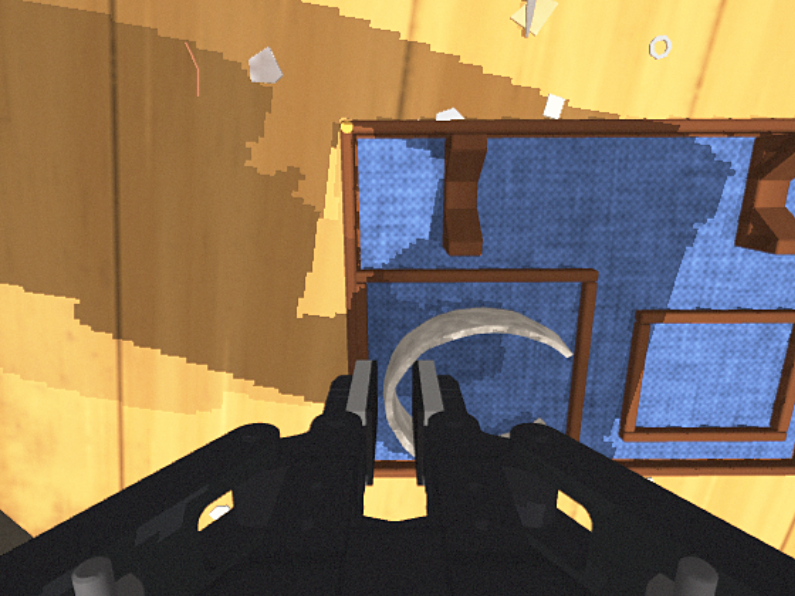

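drive_tool:
  rows:
    - [[0,0,-2,1,0,0,0],[0,0,-2,1.7,0,0,0],[0,0,-2,1.7,0,0,0],[14,0,-2,1.7,0,0,0],[22,0,-2,1.7,0,0,0],[36,0,-2,1.7,0,0,0],[36,0,-2,1.7,0,0,0]]

```text
t: 6.2
tool_pos: [0.5343, 0.0145, 0.0183]
tcp_rot: [2.061, 2.371, 0.0]
contact_force: [0.1, 0.0, -0.1]
grip_width: 0.036
```

drive_tool:
  rows:
    - [[36,0,0,-30,0,0,0],[36,0,0,-60,0,0,0],[36,0,0,-100,0,0,0],[36,0,0,-140,0,0,0],[36,0,0,-140,0,0,0]]

```text
t: 6.62
tool_pos: [0.5392, 0.0142, 0.1654]
tcp_rot: [2.054, 2.364, 0.011]
contact_force: [1.3, -0.5, -0.1]
grip_width: 0.0355
```

```bash
python3 snap.py w7
```

```text
t 6.62 at [0.5392 0.0142 0.1654] phi 8.0 w 0.0355 F [ 1.3 -0.5 -0.1]
shift [ 177.9 -152.    53.1] turn [ 0.01   0.008 -0.925]
```

View pics/w7.png

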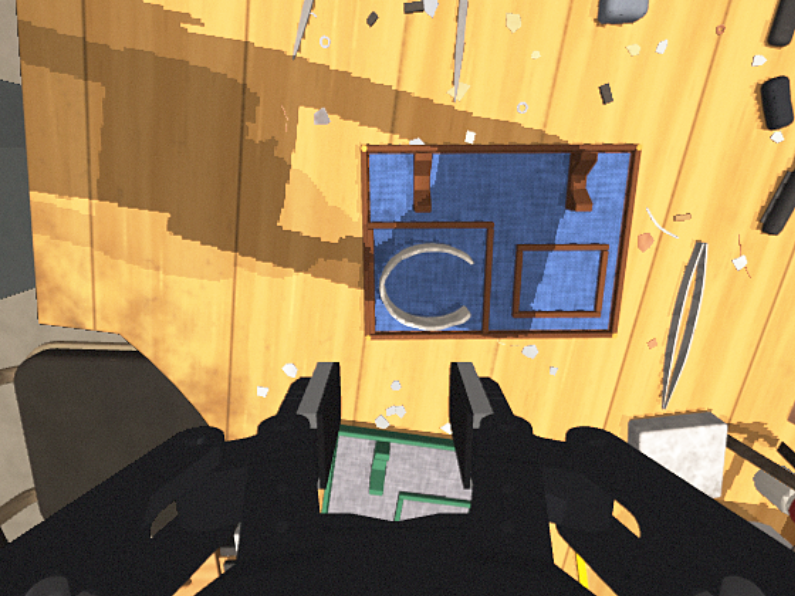

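```bash
python3 - <<'E'
from m import *
im,d,p=load("pics/w1.npz"); T=p['world_from_camera']
def zz(u0,u1,v0,v1):
    v,u=np.mgrid[v0:v1,u0:u1]; D=d[v0:v1,u0:u1]
    C=np.stack([(u-p['cx'])/p['fx']*D,-(v-p['cy'])/p['fy']*D,-D],-1); return np.median((C@T[:3,:3].T+T[:3,3])[...,2])
print("paper",zz(345,365,55,80),"blk",zz(376,390,80,98),"table",zz(400,420,60,80),zz(340,350,110,130),"red handle",zz(300,303,40,70))
plan(.643,.2,.1,7.4)
plan(.643,.2,.003,7.4)
E
```

```text
paper 0.004625332547231964 blk 0.01607977708526659 table 0.00012326450684205237 0.00028033541959171515 red handle 0.006762094187391043
t 6.67 at [0.5377 0.0143 0.1625] phi 8.0 w 0.0361 F [-0.1  0.1 -0.4]
shift [169.4 129.6  63.3] turn [0.009 0.002 0.011]
t 6.67 at [0.5377 0.0143 0.1625] phi 8.0 w 0.0361 F [-0.1  0.1 -0.4]
shift [169.6 128.7 160.3] turn [0.009 0.002 0.011]
```

drive_tool:
  rows:
    - [[50,60,46,20,0,0,0],[50,90,69,40,0,0,0],[50,120,92,50,0,0,0],[50,150,115,60,0,0,0],[50,169,129,65,0,0,0.011],[50,169,129,100,0,0,0.011],[50,169,129,110,0,0,0.011],[50,169,129,110,0,0,0.011]]

```text
t: 7.33
tool_pos: [0.6342, 0.1998, 0.0429]
tcp_rot: [-2.068, -2.358, 0.013]
contact_force: [-1.4, 0.2, -0.1]
grip_width: 0.0501
```

```bash
python3 snap.py w8; python3 -c "
from h import *
plan(.643,.2,.006,7.4)"
```

```text
t 7.33 at [0.6342 0.1998 0.0429] phi 7.5 w 0.0501 F [-1.4  0.2 -0.1]
shift [   4.6 -272.   -64.4] turn [-0.01  -0.004 -0.934]
t 7.38 at [0.6353 0.1992 0.0452] phi 7.4 w 0.0499 F [-0.   0.3  0.3]
shift [-0.1  8.  39.1] turn [-0.007  0.001  0.001]
```

View pics/w8.png

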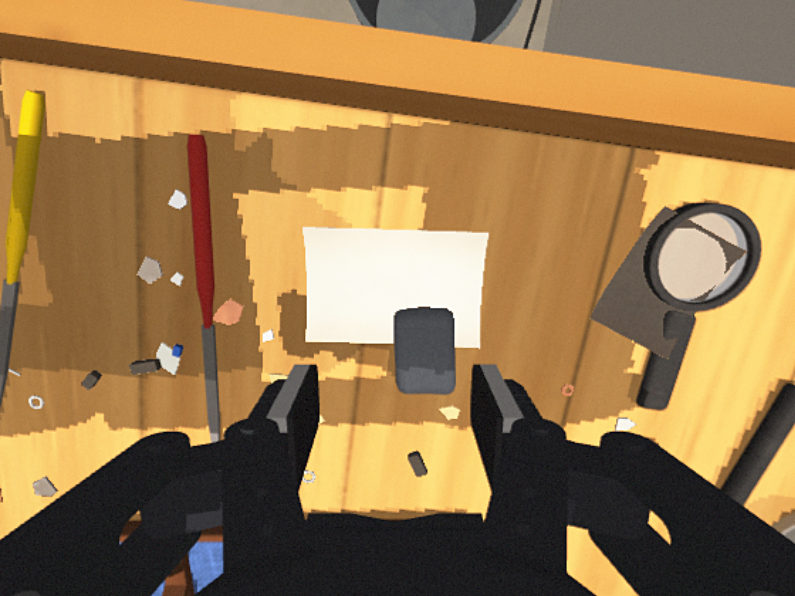

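```bash
python3 - <<'E'
from m import *
im,d,p=load("pics/w8.npz")
t,Rt=tool()
for u,v in [(425,350),(425,308),(425,393)]:
    q=toplane(p,u/1.42,v/1.42,.014); print(q.round(4),(Rt.T@(q-t)*1000).round(1))
E
```

```text
[0.6445 0.2025 0.014 ] [ 2.1  9.8 31.1]
[0.642  0.2195 0.014 ] [19.4  9.5 31.1]
[0.6473 0.1841 0.014 ] [-16.5  10.2  31.1]
```

Block centre is 2 mm (x) and 9–10 mm (y) from the tool axis; go down and grip.

drive_tool:
  rows:
    - [[50,2,9.5,0,0,0,0],[50,2,9.5,20,0,0,0],[50,2,9.5,34,0,0,0],[50,2,9.5,39,0,0,0],[50,2,9.5,39,0,0,0],[0,2,9.5,39,0,0,0],[0,2,9.5,39,0,0,0],[0,2,9.5,39,0,0,0]]
  squeeze: 40

```text
t: 8.05
tool_pos: [0.6482, 0.2031, 0.0103]
tcp_rot: [2.073, 2.359, 0.002]
contact_force: [0.0, -1.0, 1.5]
grip_width: 0.0216
```

drive_tool:
  rows:
    - [[0,0,0,0,0,0,0],[0,0,0,-10,0,0,0],[0,0,0,-40,0,0,0],[0,0,0,-80,0,0,0],[0,0,0,-110,0,0,0],[0,0,0,-110,0,0,0]]

```text
t: 8.55
tool_pos: [0.6524, 0.2044, 0.1274]
tcp_rot: [2.068, 2.355, 0.016]
contact_force: [1.7, -0.7, -0.1]
grip_width: 0.0217
```

```bash
python3 snap.py w9; python3 -c "
from h import *
plan(.575,-.148,.115,90);plan(.575,-.148,.115,-90)"
```

```text
t 8.55 at [0.6524 0.2044 0.1274] phi 7.4 w 0.0217 F [ 1.7 -0.7 -0.1]
shift [   2.  -290.3   13.8] turn [ 0.012  0.005 -0.935]
t 8.6 at [0.6509 0.204  0.1244] phi 7.4 w 0.0215 F [ 0.8  0.5 -1.1]
shift [-339.3 -120.7    8.1] turn [ 0.008  0.006 -1.442]
t 8.6 at [0.6509 0.204  0.1244] phi 7.4 w 0.0215 F [ 0.8  0.5 -1.1]
shift [-339.3 -120.7    8.1] turn [ 0.006 -0.008  1.7  ]
```

View pics/w9.png

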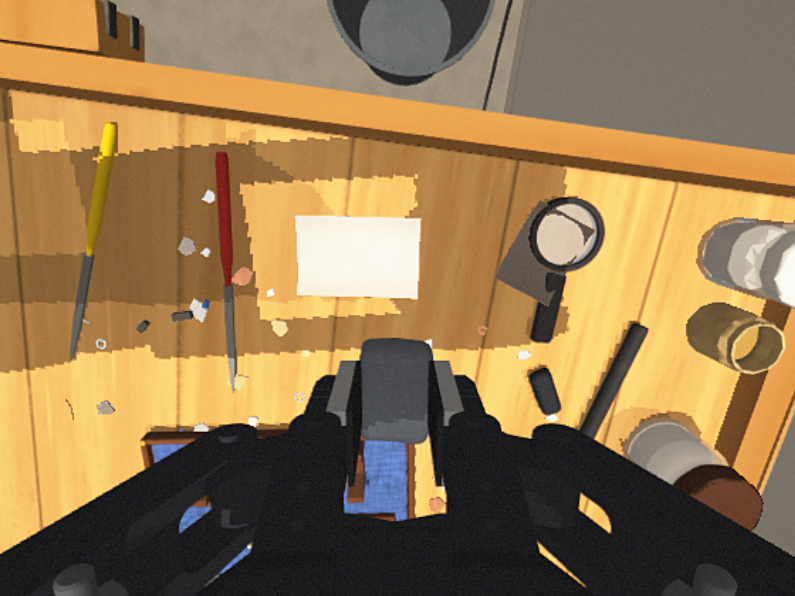

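```bash
python3 -c "
from h import *
plan(.597,-.17,.11,89)"
```

```text
t 8.6 at [0.6509 0.204  0.1244] phi 7.4 w 0.0215 F [ 0.8  0.5 -1.1]
shift [-363.9 -101.8   13.3] turn [ 0.008  0.006 -1.424]
```

drive_tool:
  rows:
    - [[0,-30,-9,5,0,0,-0.1],[0,-65,-18,10,0,0,-0.22],[0,-100,-28,13,0,0,-0.34],[0,-137,-38,13,0,0,-0.46],[0,-172,-48,13,0,0,-0.58],[0,-205,-57,13,0,0,-0.7],[0,-240,-67,13,0,0,-0.82],[0,-275,-77,13,0,0,-0.94]]

```text
t: 9.27
tool_pos: [0.6052, -0.0807, 0.1053]
tcp_rot: [-0.77, -3.044, 0.0]
contact_force: [0.3, 0.8, -0.9]
grip_width: 0.0216
```

```bash
python3 -c "
from h import *
plan(.597,-.17,.11,89)"
```

```text
t 9.27 at [ 0.6052 -0.0807  0.1053] phi 61.6 w 0.0216 F [ 0.3  0.8 -0.9]
shift [-35.3 -82.4  -4.7] turn [-0.    -0.002 -0.478]
```

drive_tool:
  rows:
    - [[0,-14,-33,-2,0,0,-0.12],[0,-24,-60,-4,0,0,-0.24],[0,-33,-78,-5,0,0,-0.36],[0,-35,-82,-5,0,0,-0.46],[0,-35,-82,-5,0,0,-0.46],[0,-35,-82,-5,0,0,-0.46],[0,-35,-82,-5,0,0,-0.46]]

```text
t: 9.85
tool_pos: [0.5972, -0.1672, 0.1106]
tcp_rot: [-0.07, -3.139, -0.001]
contact_force: [-0.6, 0.5, -0.7]
grip_width: 0.0217
```

```bash
python3 snap.py w10; python3 -c "
from h import *
plan(.597,-.17,.11,89)"
```

```text
t 9.85 at [ 0.5972 -0.1672  0.1106] phi 87.5 w 0.0217 F [-0.6  0.5 -0.7]
shift [247.4 325.6   1.2] turn [ 0.    -0.002  0.462]
t 9.9 at [ 0.5974 -0.1671  0.1107] phi 87.5 w 0.0215 F [ 0.2  0.9 -0.1]
shift [ 0.3 -2.9  0.7] turn [ 0.001 -0.001 -0.026]
```

View pics/w10.png

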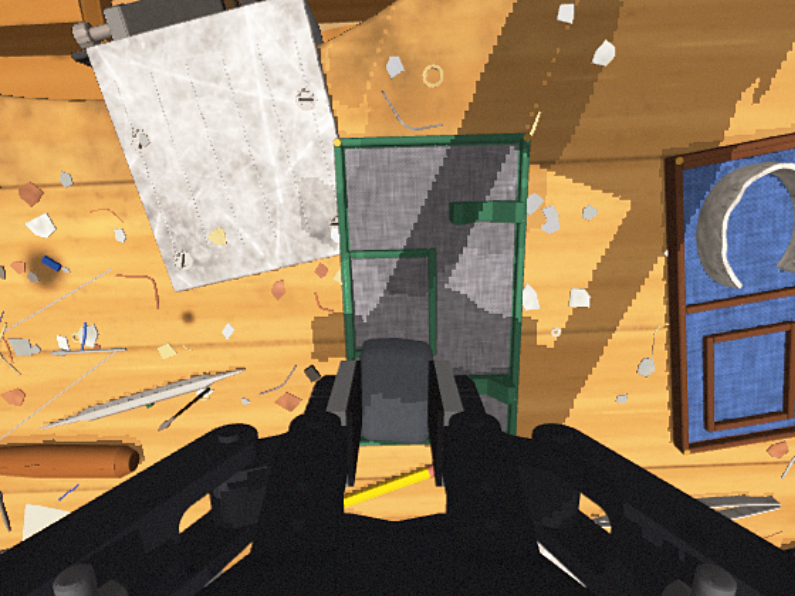

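```bash
python3 - <<'E'
from m import *
im,d,p=load("pics/w10.npz")
t,Rt=tool()
for u,v in [(335,137),(529,134),(517,437),(352,258),(430,257),(429,352),(451,202),(521,202)]:
    q=toplane(p,u/1.42,v/1.42,.015 if u!=451 and u!=521 else .028); print((u,v),(q*1000).round(1),(Rt.T@(q-t)*1000).round(1))
E
```

```text
(335, 137) [ 509.  -192.4   15. ] [ 87.1 -29.2  95.8]
(529, 134) [511.8 -98.6  15. ] [88.4 64.6 95.9]
(517, 437) [ 676.8 -100.1   15. ] [-76.6  70.3  95.7]
(352, 258) [ 568.4 -188.2   15. ] [ 27.9 -22.5  95.7]
(430, 257) [ 569.6 -147.9   15. ] [28.4 18.  95.8]
(429, 352) [ 622.1 -149.6   15. ] [-24.1  18.4  95.7]
(451, 202) [ 541.5 -138.2   28. ] [57.  26.4 82.8]
(521, 202) [ 543. -105.   28.] [57.  59.6 82.8]
```

```bash
python3 - <<'E'
from m import *
im,d,p=load("pics/w10.npz")
t,Rt=tool()
for u,v in [(396,340),(396,443)]:
    q=toplane(p,u/1.42,v/1.42,t[2]+.0045); print((Rt.T@(q-t)*1000).round(1))
plan(.595,-.1695,.0215,89)
E
```

```text
[19.2  0.1 -4.5]
[-17.6   0.1  -4.5]
t 9.9 at [ 0.5974 -0.1671  0.1107] phi 87.5 w 0.0215 F [ 0.2  0.9 -0.1]
shift [ 2.2 -2.6 89.2] turn [ 0.001 -0.001 -0.026]
```

drive_tool:
  rows:
    - [[0,2,-2.5,35,0,0,-0.026],[0,2,-2.5,65,0,0,-0.026],[0,2,-2.5,82,0,0,-0.026],[0,2,-2.5,88,0,0,-0.026],[0,2,-2.5,90,0,0,-0.026],[0,2,-2.5,90.5,0,0,-0.026],[0,2,-2.5,90.5,0,0,-0.026]]

```text
t: 10.48
tool_pos: [0.5963, -0.1701, 0.0212]
tcp_rot: [0.025, 3.141, -0.001]
contact_force: [0.2, -0.5, 0.1]
grip_width: 0.0213
```

drive_tool:
  rows:
    - [[30,0,0,0,0,0,0],[40,0,0,0,0,0,0],[40,0,0,0,0,0,0],[40,0,0,-25,0,0,0],[40,0,0,-60,0,0,0],[40,0,0,-100,0,0,0],[40,0,0,-100,0,0,0]]

```text
t: 11.07
tool_pos: [0.6007, -0.1726, 0.1284]
tcp_rot: [0.025, 3.13, -0.008]
contact_force: [2.1, 0.1, 0.3]
grip_width: 0.0399
```

```bash
python3 snap.py w11; python3 -c "
from h import *
plan(.48,-.38,.14,89)"
```

```text
t 11.07 at [ 0.6007 -0.1726  0.1284] phi 89.1 w 0.0399 F [2.1 0.1 0.3]
shift [241.7 337.9  14. ] turn [-0.002  0.013  0.49 ]
t 11.12 at [ 0.5994 -0.1722  0.1257] phi 89.1 w 0.0402 F [-0.4 -0.5 -0.3]
shift [ 115.9 -209.8  -14.6] turn [-0.004  0.009  0.002]
```

View pics/w11.png

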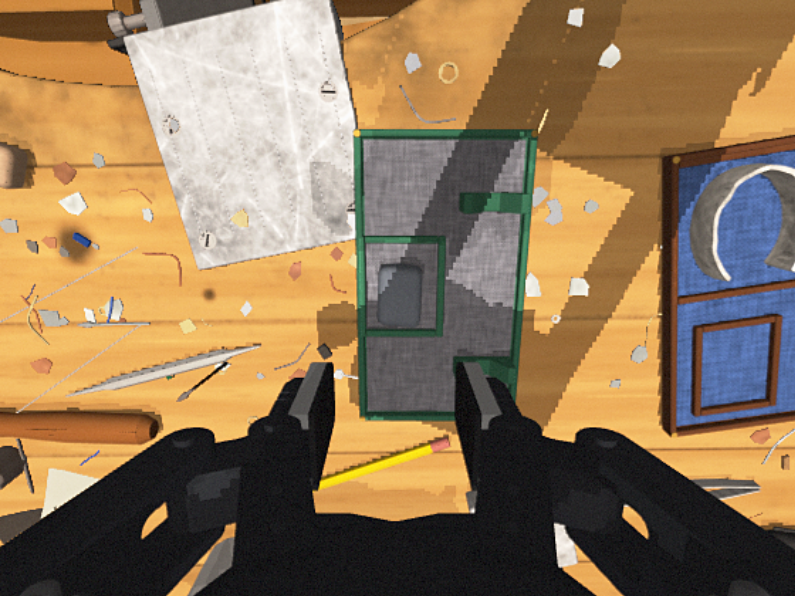

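drive_tool:
  rows:
    - [[60,9,-39,-3,0,0,0],[60,18,-78,-6,0,0,0],[60,27,-118,-9,0,0,0],[60,36,-157,-12,0,0,0],[60,45,-197,-14,0,0,0],[60,45,-197,-14,0,0,0],[60,45,-197,-14,0,0,0]]

```text
t: 11.7
tool_pos: [0.5465, -0.3691, 0.1338]
tcp_rot: [-0.031, -3.141, -0.0]
contact_force: [-0.1, 0.9, -0.4]
grip_width: 0.0597
```

```bash
python3 snap.py w12
```

```text
t 11.7 at [ 0.5465 -0.3691  0.1338] phi 88.9 w 0.0597 F [-0.1  0.9 -0.4]
shift [192.6 534.4  24. ] turn [ 0.    -0.001  0.486]
```

View pics/w12.png

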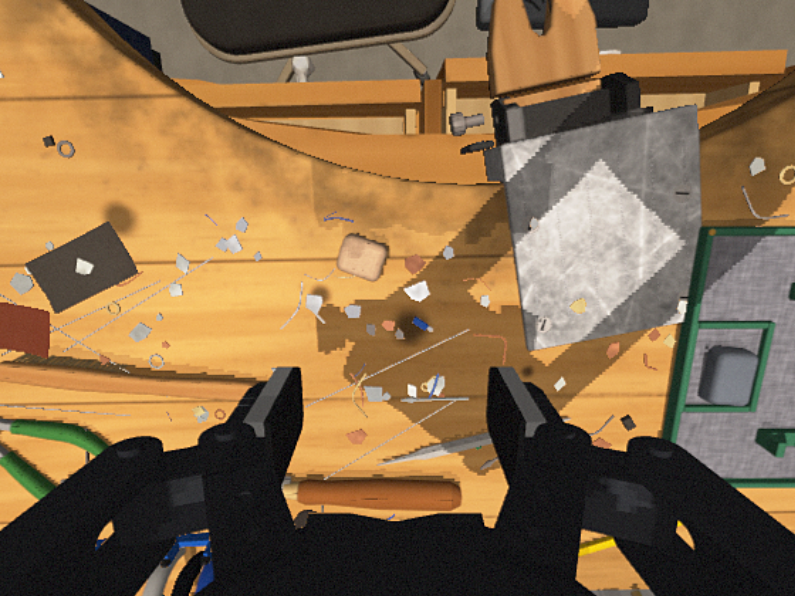

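```bash
python3 - <<'E'
from m import *
im,d,p=load("pics/w12.npz"); hsv=cv2.cvtColor(im,cv2.COLOR_RGB2HSV); H,S,V=[hsv[...,i].astype(int) for i in range(3)]
print(S[181,245:265].tolist(),S[181,290:300].tolist())
r=np.zeros(S.shape,bool); r[158:204,228:282]=1
for s in (110,125):
    c=cv2.morphologyEx((r&(S<s)).astype(np.uint8),cv2.MORPH_OPEN,np.ones((3,3))); rect(c,p,.012,2)
b=im[150:210,220:290,::-1].copy(); e=b.copy(); e[c[150:210,220:290]>0]=[255,0,255]; cv2.imwrite("pics/w12m.png",cv2.resize(np.hstack([b,e]),None,fx=5,fy=5,interpolation=0))
v,u=np.mgrid[172:188,246:264]; D=d[172:188,246:264]; T=p['world_from_camera']
C=np.stack([(u-p['cx'])/p['fx']*D,-(v-p['cy'])/p['fy']*D,-D],-1); print("top z",np.median((C@T[:3,:3].T+T[:3,3])[...,2]))
E
```

```text
[94, 97, 101, 100, 98, 103, 102, 104, 96, 95, 91, 94, 93, 92, 90, 95, 94, 94, 97, 94] [134, 137, 133, 137, 134, 136, 155, 161, 163, 160]
  c(mm) 522.0 -388.0 size 25.4 x 22.5 longdir 70.0 deg  px [255. 181.]
  c(mm) 522.0 -388.0 size 26.1 x 22.8 longdir 68.7 deg  px [255. 181.]
top z 0.016163719858123343
```

View pics/w12m.png

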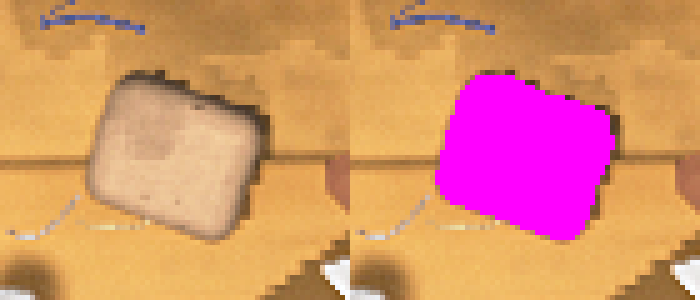

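```bash
python3 -c "
from h import *
plan(.522,-.3875,.05,70);plan(.522,-.3875,.006,70)"
```

```text
t 11.75 at [ 0.5467 -0.3671  0.1336] phi 89.0 w 0.0602 F [-0.2  0.1 -0.4]
shift [ 24.2 -21.   83.6] turn [ 0.001 -0.001  0.331]
t 11.75 at [ 0.5467 -0.3671  0.1336] phi 89.0 w 0.0602 F [-0.2  0.1 -0.4]
shift [ 24.2 -21.  127.6] turn [ 0.001 -0.001  0.331]
```

drive_tool:
  rows:
    - [[60,12,-10,25,0,0,0.11],[60,24,-21,50,0,0,0.22],[60,24,-21,75,0,0,0.331],[60,24,-21,82,0,0,0.331],[60,24,-21,82,0,0,0.331],[60,24,-21,82,0,0,0.331]]

```text
t: 12.25
tool_pos: [0.5238, -0.3861, 0.0527]
tcp_rot: [-0.535, -3.095, -0.001]
contact_force: [0.9, 0.2, 1.2]
grip_width: 0.0598
```

```bash
python3 snap.py w13; python3 -c "
from h import *
plan(.522,-.3875,.006,70)"
```

```text
t 12.25 at [ 0.5238 -0.3861  0.0527] phi 70.4 w 0.0598 F [0.9 0.2 1.2]
shift [336.4 469.5 -56.7] turn [ 0.001 -0.001  0.164]
t 12.3 at [ 0.5245 -0.387   0.0537] phi 70.4 w 0.0599 F [1.6 0.7 0.8]
shift [ 2.2 -1.3 47.7] turn [-0.     0.001  0.006]
```

View pics/w13.png

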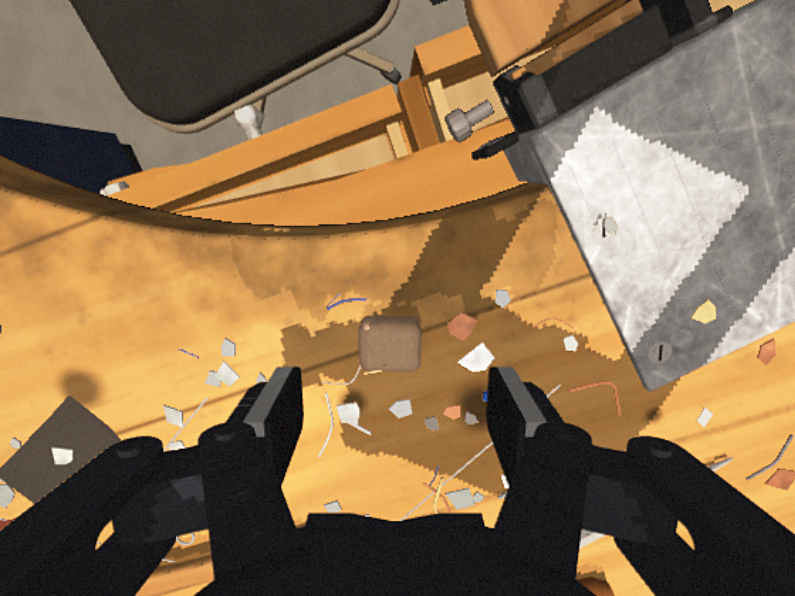

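```bash
python3 - <<'E'
from m import *
im,d,p=load("pics/w13.npz")
t,Rt=tool()
q=toplane(p,390/1.42,345/1.42,.014); print(q.round(4),(Rt.T@(q-t)*1000).round(1))
plan(.522,-.3875,.006,70)
E
```

```text
[ 0.5221 -0.3881  0.014 ] [ 1.9 -1.9 39.7]
t 12.3 at [ 0.5245 -0.387   0.0537] phi 70.4 w 0.0599 F [1.6 0.7 0.8]
shift [ 2.2 -1.3 47.7] turn [-0.     0.001  0.006]
```

drive_tool:
  rows:
    - [[60,2,-1.5,20,0,0,0],[60,2,-1.5,40,0,0,0],[60,2,-1.5,48,0,0,0],[60,2,-1.5,48,0,0,0],[60,2,-1.5,48,0,0,0]]

```text
t: 12.72
tool_pos: [0.5216, -0.3883, 0.0056]
tcp_rot: [0.54, 3.094, -0.001]
contact_force: [0.3, 0.1, 0.4]
grip_width: 0.06
```

drive_tool:
  rows:
    - [[0,0,0,0,0,0,0],[0,0,0,0,0,0,0],[0,0,0,0,0,0,0],[0,0,0,0,0,0,0],[0,0,0,0,0,0,0]]

```text
t: 13.13
tool_pos: [0.5217, -0.3889, 0.0062]
tcp_rot: [0.542, 3.093, -0.002]
contact_force: [0.1, 1.1, 5.5]
grip_width: 0.0246
```

drive_tool:
  rows:
    - [[0,0,0,-10,0,0,0],[0,0,0,-40,0,0,0],[0,0,0,-80,0,0,0],[0,0,0,-110,0,0,0],[0,0,0,-110,0,0,0]]

```text
t: 13.55
tool_pos: [0.5245, -0.3916, 0.1227]
tcp_rot: [0.54, 3.084, -0.011]
contact_force: [1.3, -1.6, 0.6]
grip_width: 0.0244
```

```bash
python3 snap.py w14; python3 -c "
from h import *
a=np.radians(8.1);x,y=43,-23
X=601+np.cos(a)*x-np.sin(a)*y; Y=47.2+np.sin(a)*x+np.cos(a)*y; print(X,Y)
plan(X/1000,Y/1000,.11,98)"
```

```text
t 13.55 at [ 0.5245 -0.3916  0.1227] phi 70.1 w 0.0244 F [ 1.3 -1.6  0.6]
shift [341.1 472.9   6.4] turn [-0.004  0.012  0.159]
646.8117456163764 30.48820884583523
t 13.6 at [ 0.5234 -0.3906  0.1198] phi 70.1 w 0.0246 F [-0.   0.9  0.1]
shift [ 27. 438.   8.] turn [-0.006  0.007 -0.486]
```

View pics/w14.png

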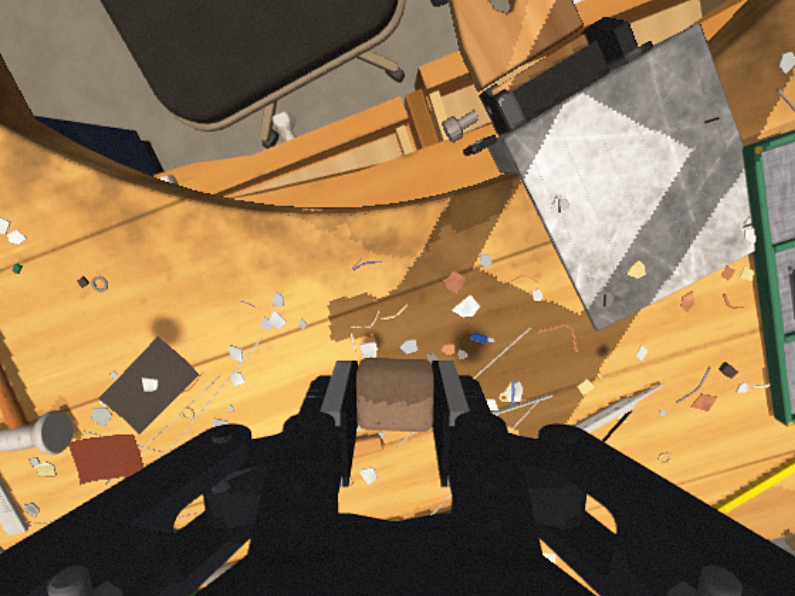

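drive_tool:
  rows:
    - [[0,2,35,4,0,0,-0.06],[0,5,76,8,0,0,-0.12],[0,7,117,8,0,0,-0.18],[0,10,158,8,0,0,-0.24],[0,12,199,8,0,0,-0.3],[0,15,240,8,0,0,-0.36],[0,17,281,8,0,0,-0.42],[0,20,322,8,0,0,-0.486]]

```text
t: 14.27
tool_pos: [0.6109, -0.0765, 0.1059]
tcp_rot: [0.223, -3.132, -0.001]
contact_force: [0.5, 0.5, -0.6]
grip_width: 0.0245
```

```bash
python3 -c "
from h import *
plan(.6468,.0305,.11,98)"
```

```text
t 14.27 at [ 0.6109 -0.0765  0.1059] phi 98.1 w 0.0245 F [ 0.5  0.5 -0.6]
shift [-50.6 100.9  -4.1] turn [ 0.    -0.002  0.002]
```

drive_tool:
  rows:
    - [[0,-18,36,-3,0,0,0],[0,-36,72,-4,0,0,0],[0,-50,100,-4,0,0,0],[0,-50,100,-4,0,0,0],[0,-50,100,-4,0,0,0],[0,-50,100,-4,0,0,0]]

```text
t: 14.77
tool_pos: [0.6462, 0.0271, 0.1098]
tcp_rot: [0.22, -3.132, 0.001]
contact_force: [0.3, -0.9, -0.1]
grip_width: 0.0243
```

```bash
python3 snap.py w15; python3 -c "
from h import *
plan(.6468,.0305,.0165,98)"
```

```text
t 14.77 at [0.6462 0.0271 0.1098] phi 98.0 w 0.0243 F [ 0.3 -0.9 -0.1]
shift [259.1 179.8   0.3] turn [-0.001 -0.002  0.646]
t 14.82 at [0.6462 0.0264 0.11  ] phi 98.0 w 0.0243 F [-1.1  0.  -0.3]
shift [-1.4  4.  93.5] turn [-0.    -0.002 -0.001]
```

View pics/w15.png

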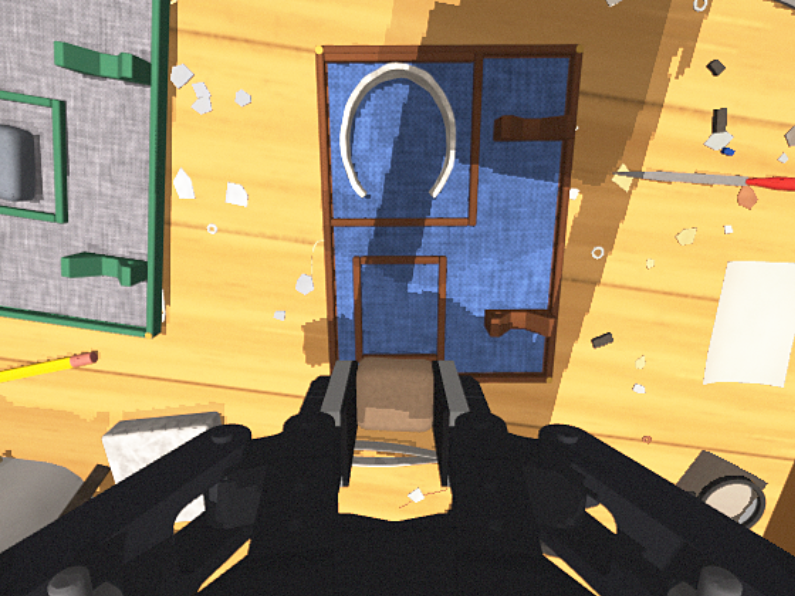

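```bash
python3 - <<'E'
from m import *
im,d,p=load("pics/w15.npz")
t,Rt=tool()
for u,v in [(361,264),(439,264),(438,354),(361,354)]:
    q=toplane(p,u/1.42,v/1.42,.015); print(q.round(4),(Rt.T@(q-t)*1000).round(1))
E
```

```text
[0.6239 0.0064 0.015 ] [ 24.7 -16.8  95. ]
[0.6182 0.0464 0.015 ] [24.8 23.7 95. ]
[0.6675 0.0541 0.015 ] [-25.1  24.5  94.9]
[0.6734 0.0124 0.015 ] [-25.2 -17.6  94.9]
```

drive_tool:
  rows:
    - [[0,0,3.5,35,0,0,0],[0,0,3.5,65,0,0,0],[0,0,3.5,85,0,0,0],[0,0,3.5,92,0,0,0],[0,0,3.5,93.5,0,0,0],[0,0,3.5,93.5,0,0,0]]

```text
t: 15.32
tool_pos: [0.6463, 0.0294, 0.0171]
tcp_rot: [0.216, -3.133, 0.0]
contact_force: [0.1, -0.2, -0.1]
grip_width: 0.0241
```

drive_tool:
  rows:
    - [[30,0,0,0,0,0,0],[38,0,0,0,0,0,0],[38,0,0,0,0,0,0],[38,0,0,-25,0,0,0],[38,0,0,-60,0,0,0],[38,0,0,-100,0,0,0],[38,0,0,-130,0,0,0],[38,0,0,-130,0,0,0]]

```text
t: 15.98
tool_pos: [0.6516, 0.0306, 0.1551]
tcp_rot: [-0.218, 3.121, -0.003]
contact_force: [2.1, -0.3, 0.8]
grip_width: 0.038
```

```bash
python3 snap.py w16; python3 -c "
from h import *
plan(.5525,.218,.10,4.6)"
```

```text
t 15.98 at [0.6516 0.0306 0.1551] phi 98.0 w 0.038 F [ 2.1 -0.3  0.8]
shift [265.6 177.1  41.2] turn [0.002 0.013 0.645]
t 16.03 at [0.65   0.0306 0.152 ] phi 98.0 w 0.0381 F [ 0.3  0.4 -0.6]
shift [ 71.  199.2  51. ] turn [0.006 0.008 1.63 ]
```

View pics/w16.png

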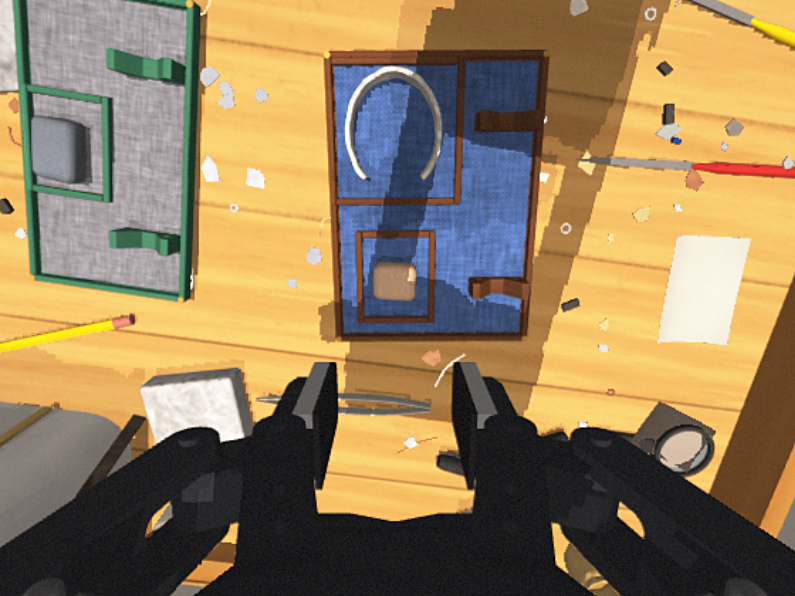

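drive_tool:
  rows:
    - [[60,9,25,6,0,0,0.12],[60,18,50,12,0,0,0.24],[60,27,75,18,0,0,0.36],[60,36,100,24,0,0,0.48],[60,45,125,30,0,0,0.6],[60,54,150,36,0,0,0.72],[60,62,175,42,0,0,0.84],[60,71,199,48,0,0,0.96]]

```text
t: 16.7
tool_pos: [0.5472, 0.2189, 0.0978]
tcp_rot: [-1.261, -2.876, 0.002]
contact_force: [1.3, 0.1, -0.2]
grip_width: 0.0598
```

drive_tool:
  rows:
    - [[60,0,0,0,0,0,0.12],[60,0,0,0,0,0,0.24],[60,0,0,0,0,0,0.36],[60,0,0,0,0,0,0.48],[60,0,0,0,0,0,0.6],[60,0,0,0,0,0,0.67],[60,0,0,0,0,0,0.67],[60,0,0,0,0,0,0.67]]

```text
t: 17.37
tool_pos: [0.548, 0.2178, 0.0983]
tcp_rot: [-2.128, -2.31, 0.002]
contact_force: [0.7, 0.8, 0.5]
grip_width: 0.0598
```

```bash
python3 snap.py w17; python3 -c "
from h import *
plan(.5525,.218,.10,4.6)"
```

```text
t 17.37 at [0.548  0.2178 0.0983] phi 4.7 w 0.0598 F [0.7 0.8 0.5]
shift [ -33.5 -186.9  -11.4] turn [-0.002 -0.    -0.982]
t 17.42 at [0.5481 0.2178 0.0985] phi 4.7 w 0.06 F [0.5 0.2 0.7]
shift [-0.2  4.4 -1.6] turn [-0.001  0.     0.002]
```

View pics/w17.png

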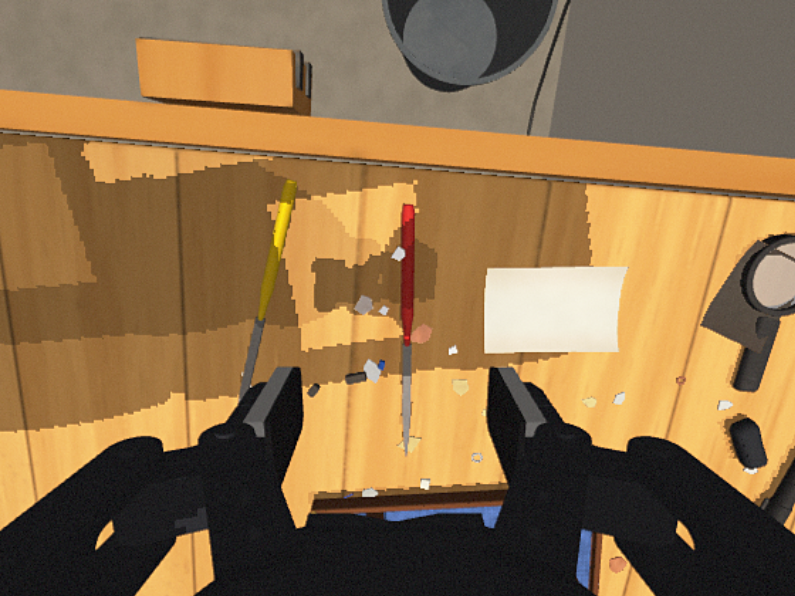

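```bash
python3 - <<'E'
from m import *
im,d,p=load("pics/w17.npz")
t,Rt=tool()
for u,v,z in [(408,205,.006),(407,345,.005),(406,455,.004)]:
    q=toplane(p,u/1.42,v/1.42,z); print(q.round(4),(Rt.T@(q-t)*1000).round(1))
E
```

```text
[0.549  0.2713 0.006 ] [53.3  5.4 92.4]
[0.5552 0.1973 0.005 ] [-21.    5.4  93.5]
[0.5608 0.1289 0.004 ] [-89.6   5.4  94.5]
```

drive_tool:
  rows:
    - [[40,4,5.5,35,0,0,0],[40,4,5.5,65,0,0,0],[40,4,5.5,85,0,0,0],[40,4,5.5,93,0,0,0],[40,4,5.5,95,0,0,0],[40,4,5.5,95,0,0,0],[40,4,5.5,95,0,0,0]]

```text
t: 18.0
tool_pos: [0.5548, 0.2227, 0.0052]
tcp_rot: [2.13, 2.308, 0.002]
contact_force: [-0.2, -0.1, 1.2]
grip_width: 0.0401
```

drive_tool:
  rows:
    - [[40,0,0,3,0,0,0],[10,0,0,3,0,0,0],[0,0,0,3,0,0,0],[0,0,0,3,0,0,0],[0,0,0,3,0,0,0],[0,0,0,3,0,0,0],[0,0,0,3,0,0,0]]

```text
t: 18.58
tool_pos: [0.5543, 0.2226, 0.0019]
tcp_rot: [2.13, 2.308, 0.001]
contact_force: [-1.3, -0.5, 5.7]
grip_width: 0.0049
```

drive_tool:
  rows:
    - [[0,0,0,-8,0,0,0],[0,0,0,-25,0,0,0],[0,0,0,-50,0,0,0],[0,0,0,-75,0,0,0],[0,0,0,-95,0,0,0],[0,0,0,-100,0,0,0],[0,0,0,-100,0,0,0]]

```text
t: 19.17
tool_pos: [0.5553, 0.2229, 0.1031]
tcp_rot: [2.129, 2.307, 0.005]
contact_force: [-0.1, 0.1, -0.2]
grip_width: 0.0049
```

```bash
python3 snap.py w18; python3 -c "
from h import *
a=np.radians(8.1);x,y=-22,40
X=601+np.cos(a)*x-np.sin(a)*y; Y=47.2+np.sin(a)*x+np.cos(a)*y; print(X,Y)
plan(X/1000,Y/1000,.10,98)"
```

```text
t 19.17 at [0.5553 0.2229 0.1031] phi 4.6 w 0.0049 F [-0.1  0.1 -0.2]
shift [ -38.4 -194.4   -7.7] turn [ 0.004  0.001 -0.985]
573.5834302527325 83.70111920603549
t 19.22 at [0.5542 0.2225 0.1016] phi 4.6 w 0.0045 F [-0.2 -0.4  0. ]
shift [-139.9    8.3    1.6] turn [ 1.00e-03  1.00e-03 -1.63e+00]
```

View pics/w18.png

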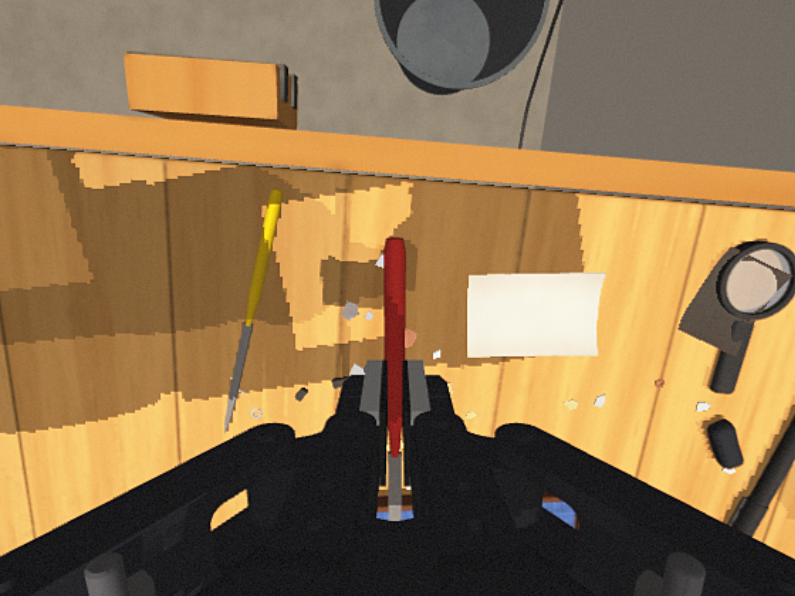

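drive_tool:
  rows:
    - [[0,-18,1,0,0,0,-0.12],[0,-36,2,0,0,0,-0.24],[0,-54,3,0,0,0,-0.36],[0,-72,4,0,0,0,-0.48],[0,-90,5,0,0,0,-0.6],[0,-108,6,0,0,0,-0.72],[0,-126,7,0,0,0,-0.84],[0,-140,8,0,0,0,-0.96]]

```text
t: 19.88
tool_pos: [0.5717, 0.0822, 0.0992]
tcp_rot: [-0.815, -3.031, 0.002]
contact_force: [0.8, -0.4, -0.1]
grip_width: 0.0048
```

drive_tool:
  rows:
    - [[0,0,0,0,0,0,-0.12],[0,0,0,0,0,0,-0.24],[0,0,0,0,0,0,-0.36],[0,0,0,0,0,0,-0.48],[0,0,0,0,0,0,-0.6],[0,0,0,0,0,0,-0.67],[0,0,0,0,0,0,-0.67],[0,0,0,0,0,0,-0.67]]

```text
t: 20.55
tool_pos: [0.572, 0.0835, 0.0997]
tcp_rot: [0.215, -3.132, -0.0]
contact_force: [-0.2, -1.1, 0.6]
grip_width: 0.0046
```

```bash
python3 snap.py w19; python3 -c "
from h import *
plan(.5736,.0837,.05,98)"
```

```text
t 20.55 at [0.572  0.0835 0.0997] phi 97.8 w 0.0046 F [-0.2 -1.1  0.6]
shift [193.9 113.   -9.8] turn [-0.001 -0.003  0.643]
t 20.6 at [0.5722 0.0835 0.1   ] phi 97.8 w 0.0047 F [-0.5 -0.6 -0.9]
shift [-1.5  0.  50. ] turn [ 0.    -0.002 -0.003]
```

View pics/w19.png

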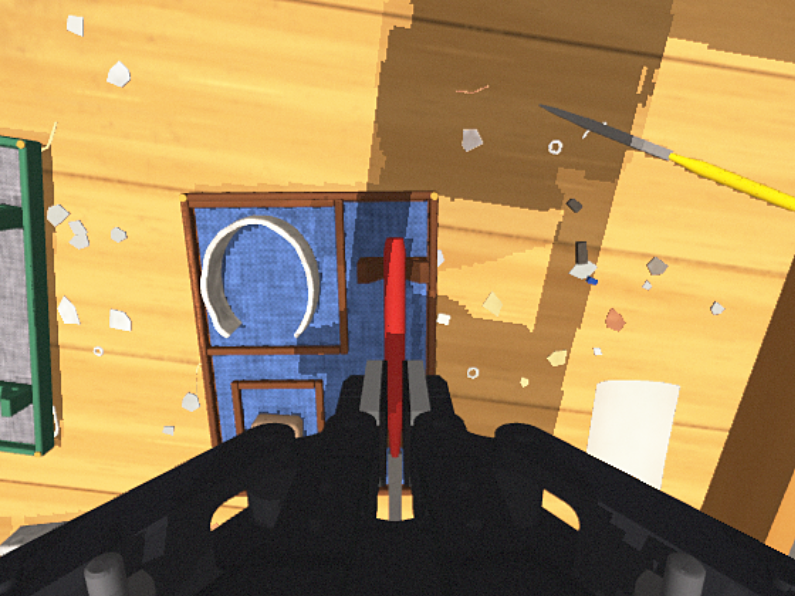

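```bash
python3 - <<'E'
from m import *
im,d,p=load("pics/w19.npz")
t,Rt=tool()
for u,v,z in [(358,270,.028),(429,270,.028),(395,238,.105),(395,455,.1)]:
    q=toplane(p,u/1.42,v/1.42,z); print(q.round(4),(Rt.T@(q-t)*1000).round(1))
E
```

```text
[0.5481 0.0628 0.028 ] [ 26.5 -17.2  72. ]
[0.5436 0.0959 0.028 ] [26.5 16.2 72. ]
[0.5212 0.0766 0.105 ] [51.5  0.1 -4.9]
[0.5968 0.087  0.1   ] [-24.9   0.2  -0.1]
```

drive_tool:
  rows:
    - [[0,-1,-0.5,35,0,0,0],[0,-1,-0.5,60,0,0,0],[0,-1,-0.5,72,0,0,0],[0,-1,-0.5,79,0,0,0],[0,-1,-0.5,81,0,0,0],[0,-1,-0.5,81,0,0,0],[0,-1,-0.5,81,0,0,0]]

```text
t: 21.18
tool_pos: [0.5751, 0.0832, 0.0211]
tcp_rot: [-0.218, 3.132, -0.0]
contact_force: [0.1, -0.5, 0.1]
grip_width: 0.0052
```

```bash
python3 snap.py w20
```

```text
t 21.18 at [0.5751 0.0832 0.0211] phi 98.0 w 0.0052 F [ 0.1 -0.5  0.1]
shift [196.5 114.1 -89.2] turn [0.    0.002 0.645]
```

View pics/w20.png

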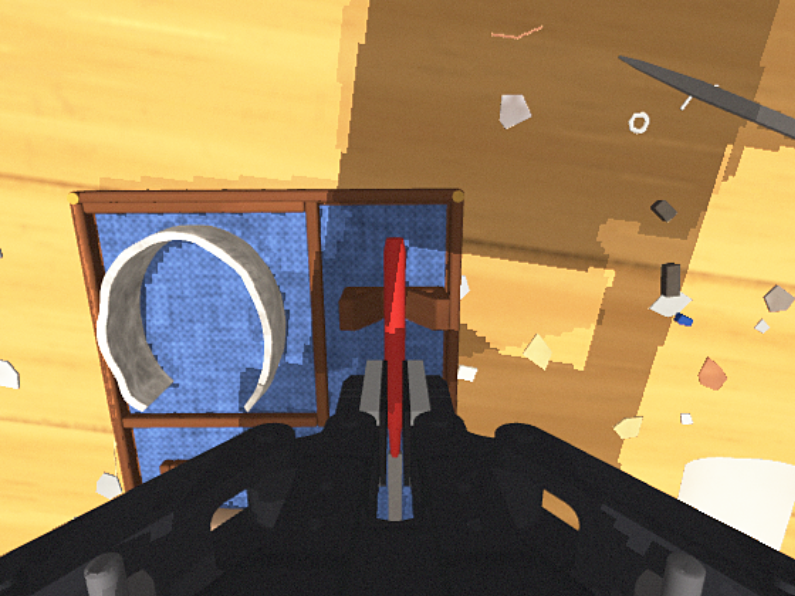

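Over the notch (cradle centre at ~ (396,308), file at 396). Lower 2 mm more, open gently, and rise.

drive_tool:
  rows:
    - [[0,0,0,2.5,0,0,0],[0,0,0,2.5,0,0,0],[8,0,0,2.5,0,0,0],[14,0,0,2.5,0,0,0],[18,0,0,2.5,0,0,0],[18,0,0,2.5,0,0,0],[18,0,0,2.5,0,0,0]]

```text
t: 21.82
tool_pos: [0.5742, 0.0832, 0.0177]
tcp_rot: [-0.218, 3.134, -0.0]
contact_force: [0.0, -0.3, -0.8]
grip_width: 0.0183
```

drive_tool:
  rows:
    - [[18,0,0,-15,0,0,0],[18,0,0,-35,0,0,0],[18,0,0,-75,0,0,0],[18,0,0,-115,0,0,0],[18,0,0,-130,0,0,0],[18,0,0,-130,0,0,0]]

```text
t: 22.32
tool_pos: [0.5775, 0.0833, 0.1525]
tcp_rot: [-0.218, 3.125, -0.001]
contact_force: [0.2, -0.2, 0.3]
grip_width: 0.0176
```

```bash
python3 snap.py w21; python3 -c "
from h import *
plan(.4786,.2263,.10,-11.5)"
```

```text
t 22.32 at [0.5775 0.0833 0.1525] phi 98.0 w 0.0176 F [ 0.2 -0.2  0.3]
shift [199.5 114.5  40.6] turn [0.002 0.009 0.645]
t 22.37 at [0.5759 0.0833 0.15  ] phi 98.0 w 0.0178 F [ 0.2 -0.1 -1.6]
shift [ 76.7 155.2  49.5] turn [0.004 0.004 1.911]
```

View pics/w21.png

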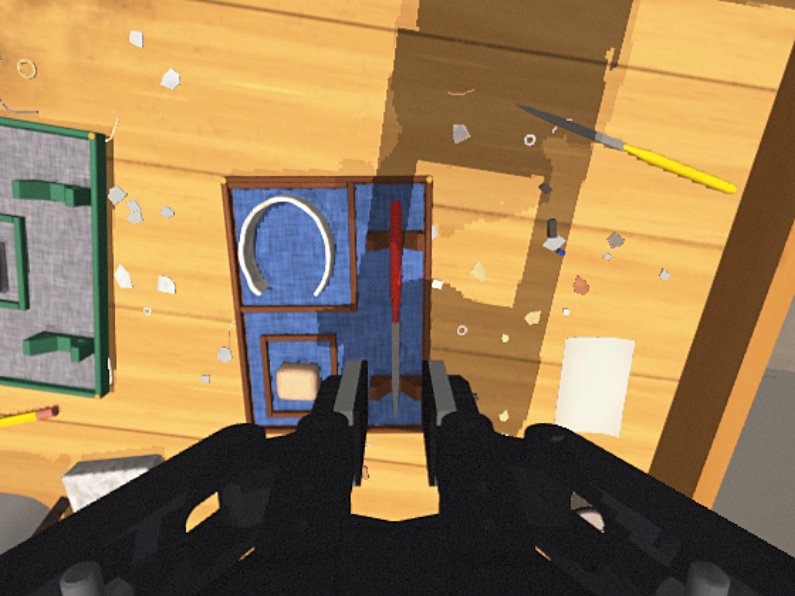

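```bash
python3 - <<'E'
from m import *
im,d,p=load("pics/w21.npz")
a,b=[toplane(p,u/1.42,v/1.42,.005) for u,v in [(735,189),(517,104)]]
v=a-b; L=np.linalg.norm(v); v/=L; ang=np.degrees(np.arctan2(v[1],v[0])); g=(a+b)/2+.022*v
print(L,ang,a,b,g); plan(g[0],g[1],.1,ang-90)
E
```

```text
0.14336606526001436 78.6014915660071 [0.48973107 0.27865492 0.005     ] [0.46139737 0.13811656 0.005     ] [0.47991212 0.22995182 0.005     ]
t 22.37 at [0.5759 0.0833 0.15  ] phi 98.0 w 0.0178 F [ 0.2 -0.1 -1.6]
shift [ 74.9 158.6  49.5] turn [0.004 0.004 1.909]
```

drive_tool:
  rows:
    - [[50,9,20,6,0,0,0.12],[50,18,40,12,0,0,0.24],[50,28,60,18,0,0,0.36],[50,37,80,24,0,0,0.48],[50,47,100,30,0,0,0.6],[50,56,120,36,0,0,0.72],[50,66,140,42,0,0,0.84],[50,75,158,48,0,0,0.96]]

```text
t: 23.03
tool_pos: [0.4755, 0.2297, 0.0975]
tcp_rot: [-1.261, -2.874, 0.004]
contact_force: [-0.1, -0.1, 0.4]
grip_width: 0.0503
```

drive_tool:
  rows:
    - [[50,0,0,0,0,0,0.12],[50,0,0,0,0,0,0.24],[50,0,0,0,0,0,0.36],[50,0,0,0,0,0,0.48],[50,0,0,0,0,0,0.6],[50,0,0,0,0,0,0.72],[50,0,0,0,0,0,0.84],[50,0,0,0,0,0,0.949]]

```text
t: 23.7
tool_pos: [0.4763, 0.2287, 0.0978]
tcp_rot: [-2.436, -1.982, 0.006]
contact_force: [0.3, -0.2, 0.9]
grip_width: 0.0499
```

drive_tool:
  rows:
    - [[50,0,0,0,0,0,0],[50,0,0,0,0,0,0]]

```text
t: 23.87
tool_pos: [0.4768, 0.2289, 0.0983]
tcp_rot: [-2.427, -1.993, 0.004]
contact_force: [0.9, -0.5, 0.0]
grip_width: 0.0499
```

```bash
python3 snap.py w22; python3 -c "
from h import *
plan(.4799,.230,.10,-11.4)"
```

```text
t 23.87 at [0.4768 0.2289 0.0983] phi -11.2 w 0.0499 F [ 0.9 -0.5  0. ]
shift [-80.6 -98.5 -11.4] turn [-0.003 -0.    -1.26 ]
t 23.92 at [0.477  0.2289 0.0986] phi -11.2 w 0.0502 F [ 0.1 -0.6  0.1]
shift [ 1.6  2.6 -1.4] turn [-0.002  0.001  0.003]
```

View pics/w22.png

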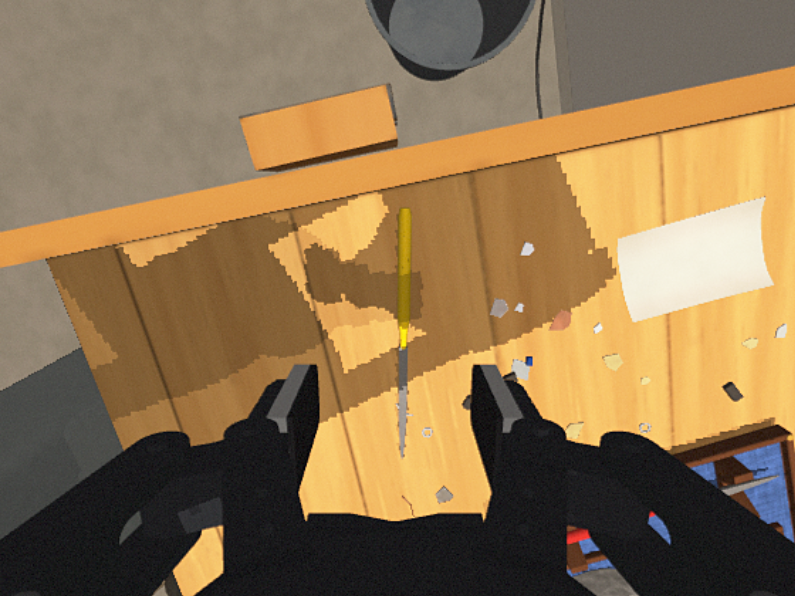

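drive_tool:
  rows:
    - [[40,2.5,3.5,35,0,0,0],[40,2.5,3.5,65,0,0,0],[40,2.5,3.5,85,0,0,0],[40,2.5,3.5,93,0,0,0],[40,2.5,3.5,96,0,0,0],[40,2.5,3.5,96,0,0,0],[40,2.5,3.5,96,0,0,0]]

```text
t: 24.5
tool_pos: [0.4826, 0.2313, 0.0044]
tcp_rot: [2.43, 1.99, 0.002]
contact_force: [0.3, -0.3, -0.3]
grip_width: 0.0398
```

drive_tool:
  rows:
    - [[40,0,0,2.5,0,0,0],[10,0,0,2.5,0,0,0],[0,0,0,2.5,0,0,0],[0,0,0,2.5,0,0,0],[0,0,0,2.5,0,0,0],[0,0,0,2.5,0,0,0],[0,0,0,2.5,0,0,0]]

```text
t: 25.08
tool_pos: [0.4823, 0.2311, 0.0019]
tcp_rot: [2.431, 1.99, 0.001]
contact_force: [-0.7, -0.7, 5.8]
grip_width: 0.0048
```

drive_tool:
  rows:
    - [[0,0,0,-8,0,0,0],[0,0,0,-25,0,0,0],[0,0,0,-50,0,0,0],[0,0,0,-75,0,0,0],[0,0,0,-95,0,0,0],[0,0,0,-100,0,0,0],[0,0,0,-100,0,0,0]]

```text
t: 25.67
tool_pos: [0.4831, 0.2314, 0.103]
tcp_rot: [2.43, 1.989, 0.006]
contact_force: [0.2, 0.4, -1.0]
grip_width: 0.0051
```

```bash
python3 snap.py w23; python3 -c "
from h import *
a=np.radians(-1.1);x,y=22,26
X=595.3+np.cos(a)*x-np.sin(a)*y; Y=-147.3+np.sin(a)*x+np.cos(a)*y; print(X,Y)
plan(X/1000,Y/1000,.10,-91.1)"
```

```text
t 25.67 at [0.4831 0.2314 0.103 ] phi -11.4 w 0.0051 F [ 0.2  0.4 -1. ]
shift [ -84.7 -103.9   -7.5] turn [ 4.000e-03  1.000e-03 -1.264e+00]
617.7950791690681 -121.72713521763043
t 25.72 at [0.4821 0.2311 0.1017] phi -11.4 w 0.0048 F [-0.3 -0.3 -0.5]
shift [-319.1  202.7    1.7] turn [ 1.000e-03 -1.000e-03  1.391e+00]
```

View pics/w23.png

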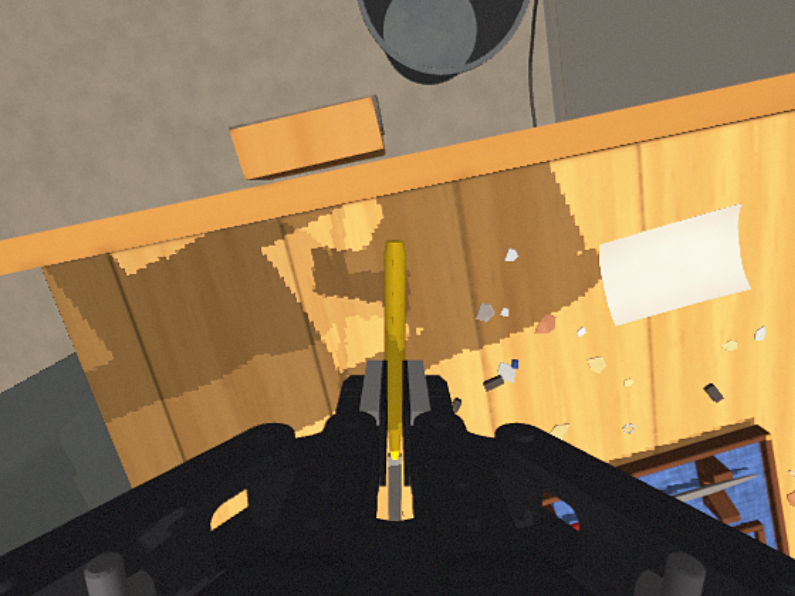

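drive_tool:
  rows:
    - [[0,-27,17,0,0,0,0.12],[0,-54,34,0,0,0,0.24],[0,-81,51,0,0,0,0.36],[0,-108,68,0,0,0,0.48],[0,-135,86,0,0,0,0.6],[0,-162,103,0,0,0,0.72],[0,-189,120,0,0,0,0.84],[0,-216,137,0,0,0,0.96]]

```text
t: 26.38
tool_pos: [0.5724, -0.0092, 0.0992]
tcp_rot: [-3.076, -0.633, 0.005]
contact_force: [1.2, 0.5, -0.2]
grip_width: 0.0047
```

```bash
python3 -c "
from h import *
plan(.6178,-.1217,.10,-91.1)"
```

```text
t 26.38 at [ 0.5724 -0.0092  0.0992] phi -66.8 w 0.0047 F [ 1.2  0.5 -0.2]
shift [ -2.7 121.2  -1. ] turn [-0.001  0.003  0.425]
```

drive_tool:
  rows:
    - [[0,-1,32,-1,0,0,0.11],[0,-1,64,-1,0,0,0.22],[0,-2,95,-1,0,0,0.33],[0,-3,119,-1,0,0,0.425],[0,-3,119,-1,0,0,0.42],[0,-3,119,-1,0,0,0.42],[0,-3,119,-1,0,0,0.42]]

```text
t: 26.97
tool_pos: [0.6168, -0.1173, 0.1005]
tcp_rot: [-3.14, 0.012, 0.005]
contact_force: [-0.2, -0.4, -0.5]
grip_width: 0.0047
```

```bash
python3 snap.py w24; python3 -c "
from h import *
plan(.6178,-.1217,.05,-91.1)"
```

```text
t 26.97 at [ 0.6168 -0.1173  0.1005] phi -90.4 w 0.0047 F [-0.2 -0.4 -0.5]
shift [-254.4 -284.4   -8.3] turn [-5.000e-03 -1.000e-03 -2.643e+00]
t 27.02 at [ 0.6168 -0.1169  0.1008] phi -90.4 w 0.0049 F [-0.   0.8 -0.1]
shift [ 1.1  4.8 50.8] turn [-0.001  0.003  0.012]
```

View pics/w24.png

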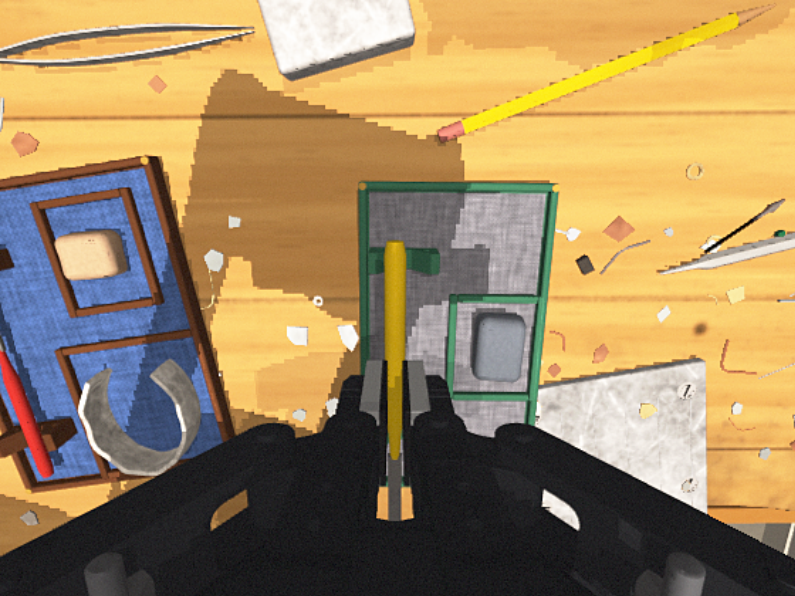

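```bash
python3 - <<'E'
from m import *
im,d,p=load("pics/w24.npz")
t,Rt=tool()
for u,v,z in [(369,260,.028),(439,260,.028),(396,242,.105),(359,184,.015),(558,184,.015),(456,302,.015),(539,302,.015),(448,392,.015),(532,392,.015),(499,348,.026)]:
    q=toplane(p,u/1.42,v/1.42,z); print((u,v),q.round(4),(Rt.T@(q-t)*1000).round(1))
plan(.6178,-.1217,.05,-91.1)
E
```

```text
(369, 260) [ 0.645 -0.106  0.028] [ 28.3 -11.   72.7]
(439, 260) [ 0.6447 -0.1388  0.028 ] [28.3 21.8 72.7]
(396, 242) [ 0.6645 -0.1186  0.105 ] [47.7  1.3 -4.3]
(359, 184) [ 0.6791 -0.1013  0.015 ] [ 62.5 -15.9  85.6]
(558, 184) [ 0.6785 -0.1959  0.015 ] [62.4 78.6 85.5]
(456, 302) [ 0.6206 -0.1491  0.015 ] [ 4.2 32.3 85.8]
(539, 302) [ 0.6203 -0.1914  0.015 ] [ 4.2 74.6 85.7]
(448, 392) [ 0.5702 -0.1463  0.015 ] [-46.1  29.8  85.9]
(532, 392) [ 0.5699 -0.1915  0.015 ] [-46.1  75.1  85.9]
(499, 348) [ 0.5997 -0.1698  0.026 ] [-16.5  53.1  74.8]
t 27.02 at [ 0.6168 -0.1169  0.1008] phi -90.4 w 0.0049 F [-0.   0.8 -0.1]
shift [ 1.1  4.8 50.8] turn [-0.001  0.003  0.012]
```

drive_tool:
  rows:
    - [[0,2,5,30,0,0,0.012],[0,2,5,58,0,0,0.012],[0,2,5,72,0,0,0.012],[0,2,5,79,0,0,0.012],[0,2,5,81,0,0,0.012],[0,2,5,81,0,0,0.012],[0,2,5,81,0,0,0.012]]

```text
t: 27.6
tool_pos: [0.621, -0.1228, 0.0221]
tcp_rot: [3.141, -0.03, 0.002]
contact_force: [0.5, 0.1, 0.7]
grip_width: 0.0049
```

```bash
python3 snap.py w25
```

```text
t 27.6 at [ 0.621  -0.1228  0.0221] phi -91.1 w 0.0049 F [0.5 0.1 0.7]
shift [-262.  -286.7  -88.4] turn [ 2.000e-03  0.000e+00 -2.655e+00]
```

View pics/w25.png

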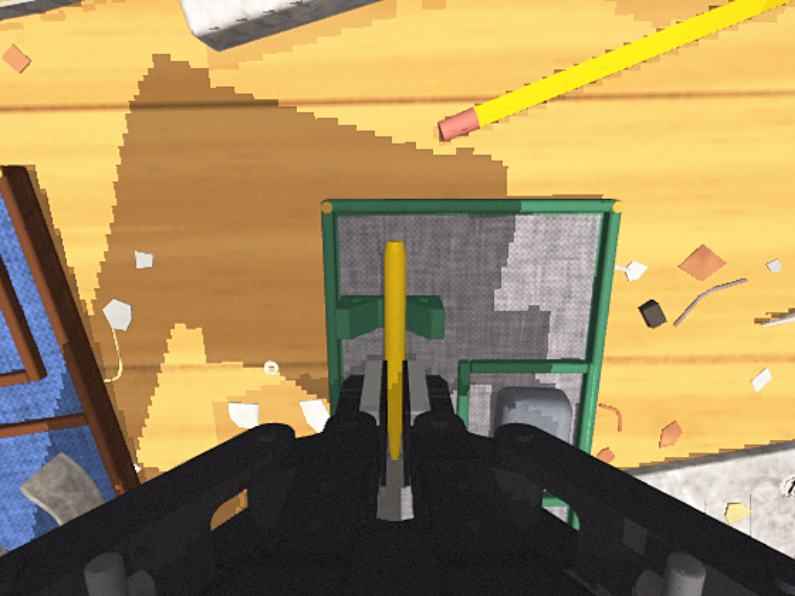

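drive_tool:
  rows:
    - [[0,-1,-1,2,0,0,0],[0,-1,-1,3.5,0,0,0],[0,-1,-1,3.5,0,0,0],[8,-1,-1,3.5,0,0,0],[14,-1,-1,3.5,0,0,0],[18,-1,-1,3.5,0,0,0],[18,-1,-1,3.5,0,0,0],[18,-1,-1,3.5,0,0,0]]

```text
t: 28.32
tool_pos: [0.6193, -0.1221, 0.0177]
tcp_rot: [3.141, -0.032, -0.0]
contact_force: [0.0, -0.1, -0.6]
grip_width: 0.0183
```

drive_tool:
  rows:
    - [[18,0,0,-15,0,0,0],[18,0,0,-35,0,0,0],[18,0,0,-75,0,0,0],[18,0,0,-115,0,0,0],[18,0,0,-150,0,0,0],[18,-40,0,-170,0,0,0],[18,-60,0,-170,0,0,0],[18,-60,0,-170,0,0,0]]

```text
t: 28.98
tool_pos: [0.5554, -0.1203, 0.1892]
tcp_rot: [3.141, -0.032, -0.002]
contact_force: [-1.2, -0.5, -0.8]
grip_width: 0.0182
```

```bash
python3 snap.py w26; python3 - <<'E'
from h import *
im,d=robot.get_image("scene"); np.save("pics/sceneF.npy",d); cv2.imwrite("pics/sceneF.png",cv2.resize(im[170:330,150:400,::-1],None,fx=3.1,fy=3.1,interpolation=cv2.INTER_CUBIC))
E
```

```text
t 28.98 at [ 0.5554 -0.1203  0.1892] phi -91.2 w 0.0182 F [-1.2 -0.5 -0.8]
shift [-196.7 -285.4   79.5] turn [-2.000e-03  1.000e-03 -2.656e+00]
```

View pics/w26.png

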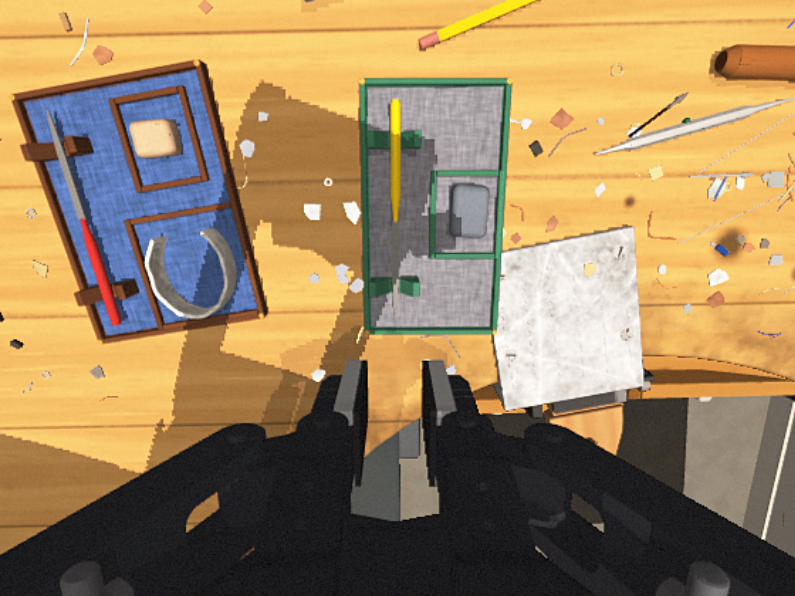

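View pics/sceneF.png

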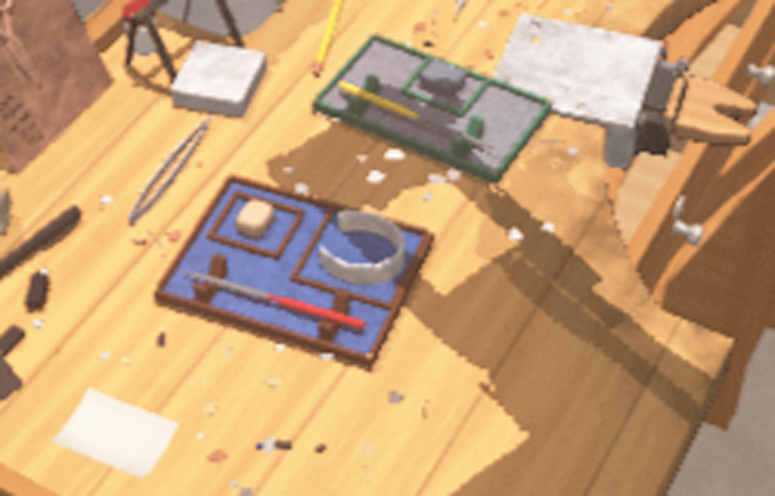

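```bash
python3 - <<'E'
from m import *
im,d,p=load("pics/w26.npz"); T=p['world_from_camera']
P=lambda u,v,z: toplane(p,u/1.42,v/1.42,z)[:2]*1000
def fr(c,deg):
    a=np.radians(deg); Rm=np.array([[np.cos(a),np.sin(a)],[-np.sin(a),np.cos(a)]]); return lambda q:(Rm@(q-np.array(c))).round(1)
def Z(u,v):
    u=int(u/1.42);v=int(v/1.42); D=np.median(d[v-1:v+2,u-1:u+2]); c=np.array([(u-p['cx'])/p['fx']*D,-(v-p['cy'])/p['fy']*D,-D]); return round((T[:3,:3]@c+T[:3,3])[2]*1000,1)
for nm,cor,ang in [("fin",[(12,97),(202,62),(267,315),(103,342)],8.1),("rough",[(360,79),(512,79),(497,333),(366,333)],-1.1)]:
    q=np.array([P(u,v,.015) for u,v in cor]); print(nm,q.mean(0).round(1))
    f=fr(q.mean(0),ang)
    if nm=="fin":
        a,b=P(117,324,.022),P(49,110,.02); print("red",f((a+b)/2),np.linalg.norm(a-b),np.degrees(np.arctan2(*(f(a)-f(b))[::-1])))
        print("beige",f(P(155,138,.026)),Z(155,138)); print("red z handle/blade",Z(97,260),Z(68,165))
        print("cuff",f((P(145,265,.032)+P(237,265,.032))/2), "z rims",Z(152,265),Z(225,300))
    else:
        a,b=P(395,99,.022),P(396,318,.02); print("yel",f((a+b)/2),np.linalg.norm(a-b),np.degrees(np.arctan2(*(f(a)-f(b))[::-1])))
        print("grey",f(P(469,210,.025)),Z(469,210),"yel z",Z(395,150))
E
```

```text
fin [600.3  43.6]
red [ 0.3 40. ] 141.21725736705187 179.22906932454825
beige [ 43.5 -24. ] 26.2
red z handle/blade 20.8 18.6
cuff [-36.9 -26.6] z rims 24.8 26.5
rough [ 595.  -148.1]
yel [ 0.2 25.6] 142.03396893687193 0.24209340227358825
grey [  4.2 -22.1] 26.6 yel z 22.8
```

```bash
python3 - <<'E'
from m import *
a=np.radians(8.1); Rm=np.array([[np.cos(a),np.sin(a)],[-np.sin(a),np.cos(a)]])
for f,pts in [("w16",[(393,67),(363,178),(425,178),(346,130),(441,130)]),("w21",[(282,196),(260,294),(318,295),(240,245),(334,245)])]:
    im,d,p=load(f"pics/{f}.npz")
    for u,v in pts: print(f,(u,v),(Rm@(toplane(p,u/1.42,v/1.42,.032)[:2]*1000-np.array([600.8,46.5]))).round(1))
E
```

```text
w16 (393, 67) [-73.4 -23.9]
w16 (363, 178) [-18.1 -40.6]
w16 (425, 178) [-18.   -6.4]
w16 (346, 130) [-42.9 -49.2]
w16 (441, 130) [-42.8   1.7]
w21 (282, 196) [-75.  -22.4]
w21 (260, 294) [-19.1 -39.1]
w21 (318, 295) [-18.5  -5.2]
w21 (240, 245) [-47.9 -48.1]
w21 (334, 245) [-47.8   5.3]
```

```bash
python3 -c "
from bench import robot
print(robot.get_state()['t'],robot.close_job())"
```

```text
the job is handed in; nothing more can be done
29.0833 None
```

Both kits are made up and the job was handed in at t ≈ 29 s of the 104 s allowed. I set the cuff down in its pocket before opening the fingers. I took no contact with the loupe or the tweezers, and they looked unmoved in every view that showed them, though I did not measure their positions.

My last checks, in each tray's frame (mm), from the wrist camera:

| Item | Measured | Target |
|---|---|---|
| Red file, middle | (0.3, 40.0), under 1° off the notch line | (0, 40) |
| Yellow file, middle | (0.2, 25.6), under 1° off the notch line | (0, 26) |
| Beige block, centre | (43.5, −24.0), top at z ≈ 26 | (43, −23) |
| Grey block, centre | (4.2, −22.1), top at z ≈ 26.6 | (0, −22.5) |
| Cuff, centre | about (−45, −23), flat | (−42, −23) |

- **Cuff disagreement:** a cruder reading from the last picture put the cuff at about (−37, −27). I trust the two earlier, clearer views behind the table value. Both readings are within tolerance.
- **Finishing tray:** the last picture put its centre about 3 mm from my earlier measurements, which is also within tolerance.
- **Grey block grip:** the grasp on the grey block was higher than planned, near its rounded top edge. It held, and the block lies flat in its pocket.

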